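# Slip-angle test of a paper stock

### The job

Find the slip angle of the sample on the slide-angle tester: lift the plane slowly by its lifting bar, without touching the sled that stands on it, until the sled slips down to its stop, stop lifting right there and let go (the stiff hinge holds it). Then note the angle: swing the index arm gently down by its finger pin until you feel its foot just bear on the plane's lug, without forcing the plane down, and leave it resting there. Disturb nothing else.

Things in the scene. Friction and masses are not known exactly. Their poses are not given: they have to be found in the camera images.
- tester: slide-angle tester, a fixed bench instrument, base 136 (x) x 350 (y) x 16 mm. Origin under the middle of the base; x away from the user, y along it to the left. Hinge axis, along x, at y +85, z 40 mm; left of it a parking deck 48 mm high. Upright at its back, x +65 to +73 mm, a white scale in degrees, 0 to 60, of outer radius 233 mm about the hinge
- hinge (a point): point on the hinge axis in the middle of the tester's depth; its x axis is the hinge axis, its axes are those of the tester
- plane: hinged aluminium plane 100 x 238 mm with a paper sheet on it. Origin on the hinge; when flat its axes are the tester's and it reaches to y -238 mm. Its top face is at z +8 mm; 5 mm rails along both sides. The stop for sleds is a cross bar, face at y -55 mm, top at z +22; a paper clamp with two thumb screws crosses the free end at y -222 mm, top at z +22
- plane_angle (a joint): angle of the plane, rad: 0 lying flat, growing as the free (right) end is raised, at most 1.0. Stiff friction hinge: it stays at whatever angle it is left. The test is run at about 2 degrees a second. Raising it by the bar takes about 13 N; pressing it down takes about 8 N at the bar or 13 N at the lug.
- lift_bar (a point): middle of the lifting bar at the free end: round black bar 13 mm thick, parallel to the hinge, clear over 75 mm, at y -270, z +18 mm in the plane's axes (25 mm free between it and the plane's end; its underside is 51 mm above the worktop when flat). Pinched from above it can turn between the finger pads as the plane swings
- lug (a point): top face of the lug on the plane's back edge on which the index arm's foot comes to rest; at x = +57, y = -170, z = +8 mm in the plane's axes, which it shares
- index: index arm, a dark steel arm 195 mm long swinging on the same hinge axis at the back edge of the plane (x = +58 mm), in front of the scale; its origin is the hinge point and at 0 its axes are the tester's
- index_angle (a joint): angle of the index arm, rad, 0 to 1.05, larger is higher; it begins well above the plane. Its foot touches the lug when this equals plane_angle. Stiff pivot: it stays where it is left, moving it by the pin takes 1 to 3 N.
- index_pin (a point): where to hold the index arm: round black finger pin 12 mm thick, parallel to the hinge, pointing to the user from a post at the arm's back. This point is 43 mm from the post and 18 mm from the pin's free end, at x +12, y -165, z +54 mm in the index arm's axes: 46 mm above the plane's face when the foot touches
- index_foot (a point): underside of the index arm's foot, the face that meets the lug; at x = +57, y = -170, z = +8 mm in the index arm's axes. It is to bear on the lug with a light push, 2 to 6 N; under 1 N it is not seated, over 10 N spoils the reading.
- sled_round: test sled: steel block 44 x 60 x 16 mm with a round black knob, 32 mm high in all; origin under its middle, y along its 60 mm. Two of the three sleds are parked on the deck; one, drawn anew each time, stands on the plane about 150 mm from the hinge: that one is tested and comes to rest against the stop 85 mm from the hinge. It slips somewhere between 15 and 32 degrees
- sled_bridge: test sled like the round-knobbed one but with a bent wire bridge handle, 31 mm high in all; origin at the middle of its underside
- sled_tab: test sled like the round-knobbed one but with an upright thin tab on top, 30 mm high in all; origin at the middle of its underside
- note_block: bystander: block of square sticky notes 50 x 50 x 24 mm, left of the tester; origin under its middle
- test_pen: bystander: marker pen lying, 132 mm long, 19 mm thick, to the right near the front edge; origin under its middle
- desk_calculator: bystander: desk calculator 125 x 74 x 16 mm, left of the tester; origin under its middle
- box_of_staples: bystander: small card box of staples 42 x 68 x 19 mm, right of the tester; origin under its middle
- glue: bystander: glue stick standing, 30 mm thick, 96 mm high, left of the tester at the back; origin under its middle
- spare_clip: bystander: black spring clip 34 x 32 x 14 mm, behind the tester; origin under its middle
Not all that is in view belongs to the job. Leave any red look-alike of the sled_bridge alone.

How it is judged:
By the outcome, as a careful person would: the job done as asked, in the order asked, and still so for the second after the job is handed in, with the robot touching nothing.
It also fails if it takes over 72 s, if anything falls off the work surface, if the arm or the gripper's body presses on something with over 40 N, if the wrist force passes 120 N, or if a joint passes its speed limit or range.

### The arm

A 6-joint arm with a two-finger parallel gripper is mounted at the origin on a cart in front of the work surface, level with it; the furniture and walls round the work are solid. World frame = base frame: x ahead of the robot, y to its left, z up, the work surface at z = 0. Lengths are in m, angles in degrees, forces in N, time in s.
With the tool pointing down it reaches from about 0.4 to 0.825 m from the base axis. Payload 7 kg.
Tool frame: the origin (TCP) lies on the centre line of the jaws, within the pads' length; the fingertips stand 19 mm ahead of it and the grasp point (between the pads) is the TCP; z points along the fingers, y is the line along which they close (so a half turn about z gives the same grasp; the last joint's range is limited). The gripper opens to 88 mm and grips with 3 to 60 N. Pads are 19 mm wide; open, the fingers measure 130 mm over their backs; the gripper's body (78 mm by 193 mm) begins 47 mm behind the grasp point.
Start: joints at [-60.384, 20.546, 0.682, 0, -70.136, -16.507], TCP at [0.153, -0.657, 0.246] pointing down, gripper open.
Joint ranges: [-176.03, 176.03], [-82.01, 121.73], [-58.28, 71.71], [-173.87, 95.51], [-174.79, -0.11], [-173.66, 173.66]. Speed limits (degrees/s): [136.94, 136.94, 172.46, 180, 180, 180].

### API

Orientations are given as [roll, pitch, yaw] about the fixed x, y, z axes, in that order (R = Rz(yaw) Ry(pitch) Rx(roll)).
In Python, from plant import get_state, capture, close_job gives the robot as it stands.
- The arm moves only by the tool apply_moves, never from a script. Its argument "targets" is a list of rows, each a list of 7 numbers: the opening, from 0 (shut) to 1 (fully open), then the shift along the tool's x, y, z normalised to -1 to 1, where 1 is 1000 mm, then the turn, a rotation vector about the tool's x, y, z normalised to -1 to 1, where 1 is 90 degrees. In form: [[claw, tx, ty, tz, ax, ay, az], ...]. A call has 1 to 20 rows; each row shifts and turns the commanded pose from where the row before left it, along the tool's axes as they then stand; what a row does not reach is not made up. A row lasts 1/12 s, in which the tool goes at most 41.7 mm and 7.16 degrees, less where a joint would pass 70% of its speed; a pose out of reach is approached as far as the arm can. A call with a number of a shift or a turn outside -1 to 1 is refused whole. A call with a gripper value outside its range is refused whole. The fingers move at their own pace and stop on an object; "newtons" is the grip in N (left out, the last holds). Time passes only in rows, so rows that do not move let the fingers close. It gives the time, the measured TCP pose, the force, the opening and the grip force at its end, in the units of the state.
- get_state(): the state, without advancing time (a new reading comes with each control period).
- capture(name): name is "side" or "top" or "wrist"; returns a dict with "frame" (384x512x3 uint8, red, green, blue), "range_z" (384x512 float32, m along the optical axis (not along the pixel's ray), 0 where there is no reading), "camera_matrix" (3x3 intrinsics, pixels), "T" (4x4, takes a point from camera to world coordinates). Camera axes: x right, y down, z forward; pixel columns grow to the right and rows downward; lengths in m; the calibration is good to about 2 mm. A picture is of the moment at which its call begins.
- close_job(): hands the job in; it is judged then, once.
The state is a dict: "time_s": time; "joints": joint angles; "qd": joint speeds; "joint_torque": joint torques, N m; "tcp_pos": TCP position; "eef_rot": TCP orientation; "contact_force": force on the tool from outside, world axes, zero at the start; "moment": the same for the moment, N m; "gripper_width": finger opening in m; "gripper_force": force on a finger pad.
Only numpy, scipy, OpenCV 4.12 (cv2) and the standard library are available. Lean on these libraries where they do the work, as an engineer would, in place of code of your own. Each camera call takes 0.05 s, during which the arm holds its last target. There are 200 camera calls.

## Working session

There is one attempt and no reset: what is moved stays moved. The work goes in short steps, Python scripts to look and compute and a tool call to move; the robot and the scene stay as the last step left them, time stands still between calls to the robot, and variables do not carry over. Pictures are saved under pics/ and viewed, at most 10 in all, crops included, and the job is handed in when it is done.

Besides the shell and the picture viewer there is one more tool, called after "Request:" by a JSON object that holds its "api" and its "payload". apply_moves: Moves the arm, as the interface text tells. Scaled input: -1 to 1 covers 1000 mm each way for a shift and 90 degrees each way for a turn. Its arguments: {"type":"object","properties":{"targets":{"type":"array","items":{"type":"array","items":{"type":"number"}}},"newtons":{"type":"number"}},"required":["targets"]}

```bash
mkdir -p pics; cat > h.py <<'E'
import numpy as np, cv2
from plant import get_state, capture, close_job
def shot(n,f):
    c=capture(n); cv2.imwrite('pics/'+f+'.png',c['frame'][:,:,::-1]); np.savez('pics/'+f+'.npz',**c); return c
def px(c,u,v,r=1):
    d=c['range_z'][v-r:v+r+1,u-r:u+r+1]; z=np.median(d[d>0]); K=c['camera_matrix']
    return (c['T']@np.array([(u-K[0,2])/K[0,0]*z,(v-K[1,2])/K[1,1]*z,z,1]))[:3]
E
python3 - <<'E'
from h import *
for n in('side','top'): 
    c=shot(n,n+'0'); print(n,c['T'].round(3).tolist(),c['camera_matrix'].tolist())
print(get_state())
a=[cv2.imread('pics/%s0.png'%n) for n in('side','top')]
E
```

```text
side [[0.997, 0.037, -0.06, 0.586], [0.071, -0.416, 0.906, -0.807], [0.009, -0.908, -0.418, 0.549], [0.0, 0.0, 0.0, 1.0]] [[348.37841166376774, 0.0, 256.5022654258582], [0.0, 348.37841166376774, 188.31580976077228], [0.0, 0.0, 1.0]]
top [[0.029, -0.998, 0.06, 0.453], [-0.999, -0.028, 0.016, 0.168], [-0.014, -0.06, -0.998, 1.244], [0.0, 0.0, 0.0, 1.0]] [[349.3918645871582, 0.0, 257.4785629330634], [0.0, 349.3918645871582, 188.70575305444692], [0.0, 0.0, 1.0]]
{'time_s': 0.1, 'joints': array([-6.03852030e+01,  2.05868446e+01,  6.38203217e-01, -1.81616710e-02,
       -7.01346605e+01, -1.65072409e+01]), 'qd': array([ 0.01361227, -0.11702612,  0.14985027,  0.10244277,  0.04057245,
       -0.03410808]), 'joint_torque': array([-2.87544397e-03, -5.84161735e+01,  2.93750525e+01,  7.01558679e+00,
        1.01311225e-02, -6.97946643e-05]), 'tcp_pos': array([ 0.15296503, -0.65701705,  0.24471427]), 'eef_rot': array([ 1.79915280e+02, -7.30104521e-03, -1.66898622e+02]), 'contact_force': array([0.41762442, 0.31372058, 0.52141317]), 'moment': array([-0.0042981 ,  0.01603251, -0.01983301]), 'gripper_force': 0.0, 'gripper_width': 0.08737914205988914}
```

View pics/top0.png

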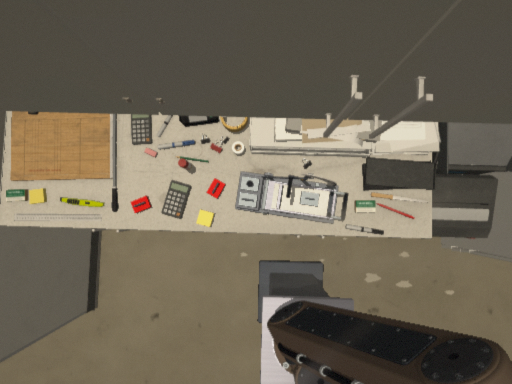

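View pics/side0.png

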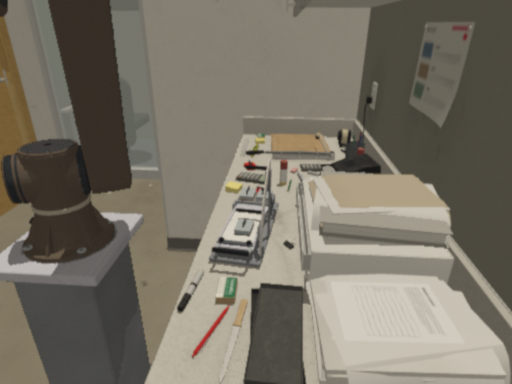

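Top view: tester spans about columns 236–345, rows 172–222, with the sled at (310,199) and the lift bar around (342,207). I'll enlarge that area.

```bash
python3 - <<'E'
from h import *
a=cv2.imread('pics/top0.png')[165:228,230:360]
b=cv2.imread('pics/side0.png')[160:265,195:295]
A=cv2.resize(a,None,fx=6,fy=6,interpolation=cv2.INTER_CUBIC); cv2.imwrite('pics/topc.png',A)
cv2.imwrite('pics/sidec.png',cv2.resize(b,None,fx=5.6,fy=5.6,interpolation=cv2.INTER_CUBIC))
E
```

```text
(no output)
```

View pics/topc.png

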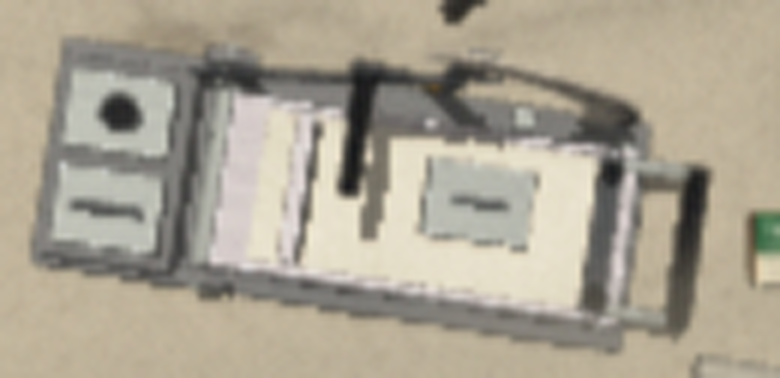

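View pics/sidec.png

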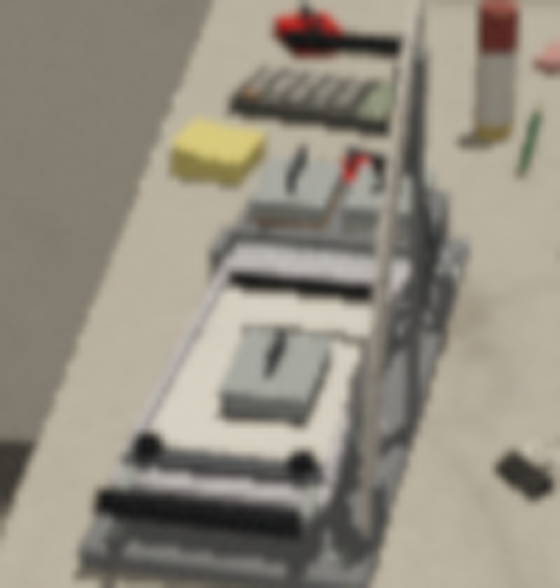

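```bash
cat > fit.py <<'E'
from h import *
from scipy.optimize import least_squares
c=np.load('pics/top0.npz'); K=c['camera_matrix']; T=c['T']
def proj(P):
    q=np.linalg.inv(T)@np.c_[P,np.ones(len(P))].T; u=K@q[:3]; return (u[:2]/u[2]).T
pts=[((63,38),(68,175,48)),((33,263),(-68,175,48)),((618,349),(-68,-175,16)),((650,125),(68,-175,16)),
 ((611,172),None),]
uv=np.array([p[0] for p in pts[:4]])/6+[230,165]-.42; X=np.array([p[1] for p in pts[:4]])/1e3
def tf(p,X):
    s,co=np.sin(p[2]),np.cos(p[2]); return np.c_[p[0]+co*X[:,0]-s*X[:,1],p[1]+s*X[:,0]+co*X[:,1],X[:,2]]
bar=np.array([(693,168),(679,335)])/6+[230,165]-.42
def res(p):
    r=(proj(tf(p,X))-uv).ravel()
    bm=proj(tf(p,np.array([[0,-.185,.0585]])))[0]-bar.mean(0)
    return np.r_[r,bm]
if __name__=='__main__':
    s=least_squares(res,[.45,.05,-.1]); p=s.x; print(p[:2],np.degrees(p[2]),s.fun.round(2))
    np.save('pose.npy',p)
    print(tf(p,np.array([[0,-.185,.058],[0,.085,.04]])))
    for u,v in((686,252),(680,180),(620,330),(480,200)): print((u,v),px(c,round(u/6+230-.4),round(v/6+165-.4),0).round(4))
    # index angle from pin tip: crop (347,192)=free end
    u=np.array([347,190])/6+[230,165]-.42
    for a in range(35,61,3):
        t=np.radians(a); R=lambda x,y,z:(x,.085+y*np.cos(t)+z*np.sin(t),.04-y*np.sin(t)+z*np.cos(t))
        print(a,(proj(tf(p,np.array([R(-.006,-.165,.054)])))-u).round(1))
E
python3 fit.py
```

```text
[0.49889854 0.08236953] -6.841356054508867 [ 0.1  -0.85 -0.9   0.77  1.35  1.33  1.26  0.21 -1.74 -1.45]
[[ 0.47686122 -0.10131323  0.058     ]
 [ 0.5090238   0.16676431  0.04      ]]
(686, 252) [ 0.4703 -0.106   0.0653]
(680, 180) [ 5.138e-01 -1.170e-01 -2.000e-04]
(620, 330) [ 0.4246 -0.0801  0.0145]
(480, 200) [0.4968 0.0105 0.0795]
35 [[9.4 2.1]]
38 [[7.1 1.7]]
41 [[4.7 1.3]]
44 [[2.3 0.9]]
47 [[-0.3  0.4]]
50 [[-3.  -0.1]]
53 [[-5.8 -0.5]]
56 [[-8.6 -1. ]]
59 [[-11.5  -1.5]]
```

Request:
{"api": "apply_moves", "payload": {"targets": [[0.3, 0, 0, 0, 0, 0, 0.0554], [0.3, 0, 0, 0, 0, 0, 0.0554], [0.3, 0, 0, 0, 0, 0, 0.0554], [0.3, 0, 0, 0, 0, 0, 0.0554], [0.3, -0.01, 0.02, 0, 0, 0, 0], [0.3, -0.015, 0.034, 0, 0, 0, 0], [0.3, -0.015, 0.034, 0, 0, 0, 0], [0.3, -0.015, 0.034, 0, 0, 0, 0], [0.3, -0.015, 0.034, 0, 0, 0, 0], [0.3, -0.015, 0.034, 0, 0, 0, 0], [0.3, -0.015, 0.034, 0, 0, 0, 0], [0.3, -0.015, 0.034, 0, 0, 0, 0], [0.3, -0.015, 0.034, 0, 0, 0, 0], [0.3, -0.015, 0.034, 0, 0, 0, 0], [0.3, -0.015, 0.034, 0, 0, 0, 0], [0.3, -0.015, 0.034, 0, 0, 0, 0], [0.3, -0.015, 0.034, 0, 0, 0, 0], [0.3, -0.015, 0.034, 0, 0, 0, 0], [0.3, -0.015, 0.034, 0, 0, 0, 0], [0.3, -0.015, 0.034, 0, 0, 0, 0]]}}

```text
time_s: 1.77
tcp_pos: [0.4498, -0.1573, 0.2456]
eef_rot: [180.0, 0.0, 173.2]
contact_force: [0.7, -0.3, -0.7]
gripper_width: 0.0262
gripper_force: 0.0
```

```bash
python3 - <<'E'
from h import *
c=shot('wrist','w1'); print(c['T'].round(3).tolist(),c['camera_matrix'].round(1).tolist(),get_state()['tcp_pos'])
E
```

```text
[[0.119, 0.959, 0.258, 0.381], [0.993, -0.114, -0.031, -0.148], [-0.001, 0.26, -0.966, 0.384], [0.0, 0.0, 0.0, 1.0]] [[277.9, 0.0, 257.0], [0.0, 277.9, 194.4], [0.0, 0.0, 1.0]] [ 0.45301944 -0.1537378   0.24562911]
```

View pics/w1.png

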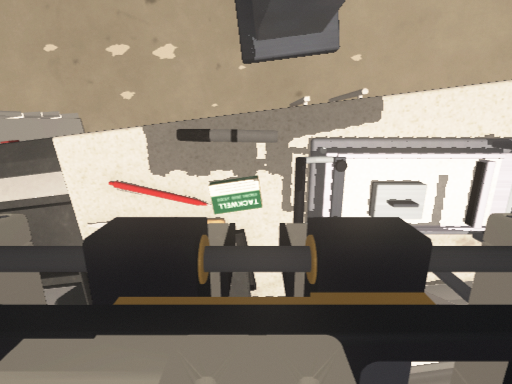

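Wrist view: the lift bar is vertical at columns 294–306 from row 157 down, the base's front edge is horizontal at row 138 (so the yaw matches), and the thumb screw is at (340,165). Next I'll compute the bar position.

```bash
cat >> h.py <<'E'
def ray(c,u,v,z):
    K=c['camera_matrix'];T=c['T'];d=T[:3,:3]@np.array([(u-K[0,2])/K[0,0],(v-K[1,2])/K[1,1],1]);o=T[:3,3]
    return o+d*(z-o[2])/d[2]
def tot(P,p=None):  # world -> tester
    p=np.load('pose.npy') if p is None else p
    s,co=np.sin(p[2]),np.cos(p[2]);d=np.asarray(P)[:2]-p[:2]
    return np.array([co*d[0]+s*d[1],-s*d[0]+co*d[1],P[2]])*1e3
E
python3 - <<'E'
from h import *
c=dict(np.load('pics/w1.npz'))
f=c['frame'].astype(int).sum(2)
for r in(165,180,195,210):
    print(r,f[r,285:350].tolist())
    print((c['range_z'][r,292:312]*1e3).round().tolist())
for n,u,v,z in(('bar',300,185,.059),('bar end',300,157,.06),('screw',340,165,.062),('base corner',309,138,.016),('sled',398,185,.064)):
    P=ray(c,u,v,z);print(n,P.round(4),tot(P).round(1))
E
```

```text
165 [396, 401, 398, 398, 398, 397, 624, 714, 715, 670, 426, 142, 147, 148, 149, 150, 148, 148, 155, 164, 233, 588, 583, 384, 331, 298, 369, 465, 525, 544, 419, 275, 281, 281, 280, 284, 284, 285, 289, 315, 530, 717, 747, 747, 747, 747, 670, 437, 332, 214, 199, 199, 227, 240, 237, 238, 241, 233, 237, 232, 239, 233, 688, 756, 757]
[386.0, 388.0, 387.0, 327.0, 326.0, 323.0, 322.0, 322.0, 323.0, 324.0, 324.0, 324.0, 324.0, 325.0, 387.0, 387.0, 388.0, 378.0, 375.0, 373.0]
180 [394, 392, 395, 392, 394, 402, 630, 710, 703, 551, 204, 153, 153, 152, 155, 158, 159, 167, 177, 177, 561, 691, 572, 351, 299, 365, 452, 508, 527, 529, 416, 279, 280, 286, 289, 289, 289, 290, 319, 538, 726, 751, 751, 750, 750, 750, 750, 642, 288, 369, 401, 400, 395, 390, 399, 396, 398, 397, 378, 614, 743, 756, 757, 757, 755]
[393.0, 393.0, 333.0, 330.0, 329.0, 328.0, 328.0, 328.0, 326.0, 327.0, 329.0, 328.0, 329.0, 394.0, 394.0, 394.0, 385.0, 380.0, 378.0, 377.0]
195 [401, 395, 389, 393, 396, 438, 643, 707, 649, 408, 160, 167, 178, 179, 192, 188, 186, 177, 173, 436, 472, 375, 368, 308, 347, 448, 504, 530, 536, 418, 285
[... 357 characters left out ...]
 350, 181, 162, 171, 175, 182, 187, 183, 175, 169, 186, 322, 397, 393, 317, 272, 377, 467, 491, 502, 395, 276, 275, 280, 273, 276, 279, 281, 305, 517, 714, 747, 747, 747, 746, 668, 400, 293, 291, 361, 375, 381, 376, 376, 384, 382, 375, 383, 485, 721, 757, 757, 759, 757, 757, 758, 761]
[403.0, 342.0, 339.0, 339.0, 338.0, 338.0, 337.0, 336.0, 337.0, 339.0, 339.0, 341.0, 404.0, 405.0, 404.0, 393.0, 389.0, 388.0, 389.0, 388.0]
bar [ 0.4628 -0.1061  0.059 ] [ -13.4 -191.4   59. ]
bar end [ 0.4292 -0.1036  0.06  ] [ -47.1 -192.9   60. ]
screw [ 0.4437 -0.0583  0.062 ] [ -38.1 -146.2   62. ]
base corner [ 0.4124 -0.084   0.016 ] [ -66.1 -175.5   16. ]
sled [0.4752 0.0082 0.064 ] [-14.6 -76.5  64. ]
```

```bash
python3 - <<'E'
from h import *
c=shot('wrist','w2'); print(get_state()['tcp_pos'], get_state()['eef_rot'],c['T'][:3,3])
f=c['frame'].astype(int).sum(2)
for r in(165,180,195,210):
    g=np.where(f[r,285:312]<230)[0]+285
    d=np.median(c['range_z'][r,g[2:-2]])
    P=ray(c,g.mean(),r,.0625);Q=px(c,int(g.mean()),r,1); print(r,g.min(),g.max(),P.round(4),tot(P).round(1),Q.round(4))
K=c['camera_matrix']
E
```

```text
[ 0.45155905 -0.15563819  0.24542856] [1.79979032e+02 2.41326528e-02 1.73414182e+02] [ 0.38428073 -0.14480612  0.3837162 ]
165 293 301 [ 0.4411 -0.1045  0.0625] [ -35.1 -192.4   62.5] [ 0.441  -0.1046  0.0631]
180 292 301 [ 0.4588 -0.1065  0.0625] [ -17.3 -192.3   62.5] [ 0.4585 -0.1073  0.0638]
195 291 300 [ 0.477  -0.1092  0.0625] [   1.1 -192.8   62.5] [ 0.4766 -0.1099  0.0637]
210 291 299 [ 0.4958 -0.1113  0.0625] [  20.  -192.7   62.5] [ 0.4956 -0.1114  0.0631]
```

Request:
{"api": "apply_moves", "payload": {"targets": [[0.3, -0.004, 0.01, 0.01, 0, 0, 0], [0.3, -0.005, 0.013, 0.025, 0, 0, 0], [0.3, -0.005, 0.013, 0.025, 0, 0, 0], [0.3, -0.005, 0.013, 0.025, 0, 0, 0], [0.3, 0, 0, 0.025, 0, 0, 0], [0.3, 0, 0, 0.01, 0, 0, 0], [0.3, 0, 0, 0.005, 0, 0, 0], [0.3, 0, 0, 0, 0, 0, 0], [0.3, 0, 0, 0, 0, 0, 0], [0.3, 0, 0, 0, 0, 0, 0], [0.3, 0, 0, 0, 0, 0, 0]]}}

```text
time_s: 2.78
tcp_pos: [0.4749, -0.1129, 0.1218]
eef_rot: [180.0, 0.1, 173.1]
contact_force: [-0.3, -0.4, -0.0]
gripper_width: 0.0264
gripper_force: 0.0
```

```bash
python3 - <<'E'
from h import *
s=get_state();print(s['tcp_pos'],s['eef_rot'])
c=shot('wrist','w3'); s=get_state();print(s['tcp_pos'],s['eef_rot'],c['T'][:3,3].round(4))
f=c['frame'].astype(int).sum(2)
for r in range(100,300,20):
    g=np.where((f[r,230:340]<230))[0]+230
    print(r,g.tolist()[:3],g.tolist()[-3:],len(g))
cv2.imwrite('pics/w3.png',cv2.resize(c['frame'][:,:,::-1][60:320,150:440],None,fx=2,fy=2))
E
```

```text
[ 0.47486924 -0.11292897  0.12179238] [1.79970418e+02 1.30712845e-01 1.73144625e+02]
[ 0.47475961 -0.11289339  0.121654  ] [1.79971902e+02 1.18600452e-01 1.73146588e+02] [ 0.4061 -0.1038  0.2599]
100 [] [] 0
120 [] [] 0
140 [285, 286] [285, 286] 2
160 [255, 256, 257] [333, 334, 335] 36
180 [255, 256, 257] [331, 332, 333] 34
200 [255, 256, 257] [330, 331, 332] 34
220 [255, 256, 257] [337, 338, 339] 48
240 [230, 231, 232] [337, 338, 339] 56
260 [230, 231, 232] [337, 338, 339] 105
280 [230, 284, 285] [337, 338, 339] 41
```

View pics/w3.png

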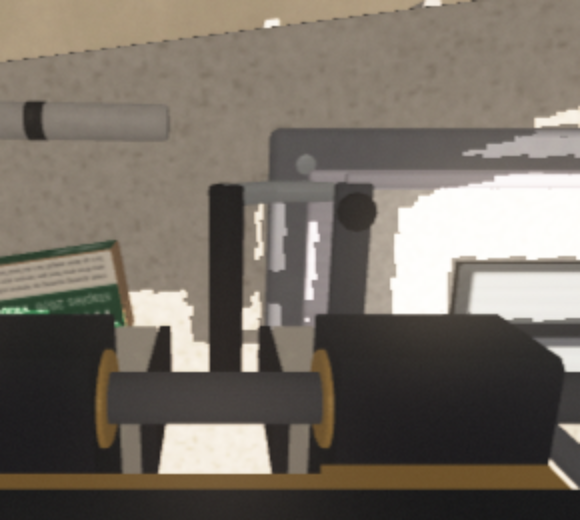

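The bar is now between the open fingers: its centre is at about column 263, with its near end at row 152 (full image).

```bash
python3 - <<'E'
from h import *
c=dict(np.load('pics/w3.npz'))
f=c['frame'].astype(int).sum(2)
R=c['T'][:3,:3]; tcp=np.array([.4748,-.1129,.1217]); t=np.radians(173.15)
ex=np.array([np.cos(t),np.sin(t),0]);ey=np.array([np.sin(t),-np.cos(t),0])
for r in(165,180,195,205):
    g=np.where(f[r,245:280]<230)[0]+245; P=ray(c,g.mean(),r,.0625); d=P-tcp
    print(r,g.min(),g.max(),P.round(4),'tool',(d@ex).round(4),(d@ey).round(4),px(c,int(g.mean()),r,0).round(4))
P=ray(c,263,152,.0625);print('near end tool x',(P-tcp)@ex)
E
```

```text
165 255 271 [ 0.4382 -0.1033  0.0625] tool 0.0374 0.0051 [ 0.438  -0.1033  0.0642]
180 255 270 [ 0.4491 -0.1049  0.0625] tool 0.0265 0.0048 [ 0.449  -0.1053  0.0626]
195 255 270 [ 0.4603 -0.1062  0.0625] tool 0.0152 0.0049 [ 0.4598 -0.1066  0.0641]
205 255 270 [ 0.468  -0.1071  0.0625] tool 0.0075 0.0049 [ 0.4677 -0.1075  0.0632]
near end tool x 0.046697259786433076
```

Request:
{"api": "apply_moves", "payload": {"targets": [[0.3, 0, 0.005, 0.005, 0, 0, 0], [0.3, 0, 0, 0.01, 0, 0, 0], [0.3, 0, 0, 0.012, 0, 0, 0], [0.3, 0, 0, 0.012, 0, 0, 0], [0.3, 0, 0, 0.01, 0, 0, 0], [0.3, 0, 0, 0.006, 0, 0, 0], [0.3, 0, 0, 0, 0, 0, 0], [0.3, 0, 0, 0, 0, 0, 0], [0.2, 0, 0, 0, 0, 0, 0], [0.12, 0, 0, 0, 0, 0, 0], [0.05, 0, 0, 0, 0, 0, 0], [0.05, 0, 0, 0, 0, 0, 0], [0.05, 0, 0, 0, 0, 0, 0], [0.05, 0, 0, 0, 0, 0, 0]], "newtons": 30}}

```text
time_s: 4.0
tcp_pos: [0.475, -0.1086, 0.0662]
eef_rot: [-179.9, 0.0, 173.2]
contact_force: [1.1, -6.4, 0.8]
gripper_width: 0.0123
gripper_force: 30.0
```

```bash
python3 - <<'E'
from h import *
s=get_state();print(s)
# tool rows per 1 deg at 2deg/s: (ty,tz) totals
y=lambda a:-270*np.cos(np.radians(a))+18*np.sin(np.radians(a)); z=lambda a:270*np.sin(np.radians(a))+18*np.cos(np.radians(a))
for a in range(0,33,2): print(a,'dy/row %.3f dz/row %.3f mm'%((y(a+2)-y(a))/12,(z(a+2)-z(a))/12))
E
```

```text
{'time_s': 4.0, 'joints': array([ 1.03538789e+01,  1.45020428e+01, -3.57068781e+01,  9.71071018e-02,
       -3.97597312e+01, -1.07246125e+02]), 'qd': array([-0.0187456 , -0.05516232,  0.05325617, -0.02972806,  0.00012803,
        0.02129534]), 'joint_torque': array([ 3.07905816e+00, -4.04251707e+01,  2.01180536e+01,  3.14621843e+00,
        8.90713907e-02, -3.96324007e-02]), 'tcp_pos': array([ 0.47504516, -0.10857835,  0.06617711]), 'eef_rot': array([-1.79949929e+02,  4.83251546e-02,  1.73182408e+02]), 'contact_force': array([ 1.06638548, -6.35427714,  0.80798466]), 'moment': array([-2.47274807, -0.3163    ,  0.08774639]), 'gripper_force': 29.997945427894592, 'gripper_width': 0.012307276761749916}
0 dy/row 0.066 dz/row 0.784 mm
2 dy/row 0.093 dz/row 0.782 mm
4 dy/row 0.121 dz/row 0.778 mm
6 dy/row 0.148 dz/row 0.773 mm
8 dy/row 0.175 dz/row 0.767 mm
10 dy/row 0.201 dz/row 0.761 mm
12 dy/row 0.228 dz/row 0.753 mm
14 dy/row 0.254 dz/row 0.745 mm
16 dy/row 0.280 dz/row 0.736 mm
18 dy/row 0.305 dz/row 0.726 mm
20 dy/row 0.330 dz/row 0.714 mm
22 dy/row 0.355 dz/row 0.702 mm
24 dy/row 0.379 dz/row 0.690 mm
26 dy/row 0.403 dz/row 0.676 mm
28 dy/row 0.427 dz/row 0.662 mm
30 dy/row 0.449 dz/row 0.646 mm
32 dy/row 0.472 dz/row 0.630 mm
```

Request:
{"api": "apply_moves", "payload": {"targets": [[0.05, 0, -0.0005, -0.0004, 0, 0, 0], [0.05, 0, -0.0004, -0.0008, 0, 0, 0], [0.05, 0, 0.0001, -0.0008, 0, 0, 0], [0.05, 0, 0.0001, -0.0008, 0, 0, 0], [0.05, 0, 0.0001, -0.0008, 0, 0, 0], [0.05, 0, 0.0001, -0.0008, 0, 0, 0], [0.05, 0, 0.0001, -0.0008, 0, 0, 0], [0.05, 0, 0.0001, -0.0008, 0, 0, 0], [0.05, 0, 0.0001, -0.0008, 0, 0, 0], [0.05, 0, 0.0001, -0.0008, 0, 0, 0], [0.05, 0, 0.0001, -0.0008, 0, 0, 0], [0.05, 0, 0.0001, -0.0008, 0, 0, 0], [0.05, 0, 0.0001, -0.0008, 0, 0, 0], [0.05, 0, 0.0001, -0.0008, 0, 0, 0], [0.05, 0, 0.0001, -0.0008, 0, 0, 0], [0.05, 0, 0.0001, -0.0008, 0, 0, 0], [0.05, 0, 0.0001, -0.0008, 0, 0, 0], [0.05, 0, 0.0001, -0.0008, 0, 0, 0], [0.05, 0, 0.0001, -0.0008, 0, 0, 0], [0.05, 0, 0.0001, -0.0008, 0, 0, 0]]}}

```text
time_s: 5.67
tcp_pos: [0.4751, -0.1073, 0.0808]
eef_rot: [-180.0, 0.0, 173.2]
contact_force: [5.6, -6.6, -13.1]
gripper_width: 0.0116
gripper_force: 30.0
```

```bash
cat > look.py <<'E'
from h import *
from scipy.optimize import brentq
s=get_state(); h=s['tcp_pos'][2]*1e3-66.2
a=brentq(lambda t:270*np.sin(t)+18*np.cos(t)-18-h,-.1,1)
print('t',s['time_s'],'ang %.2f'%np.degrees(a),'F',s['contact_force'].round(1),'w',round(s['gripper_width'],4),'tcp',s['tcp_pos'].round(4))
E
cat > sled.py <<'E'
from look import *
import sys
c=shot('top','tl_'+sys.argv[1]); cv2.imwrite('pics/tlc_%s.png'%sys.argv[1],cv2.resize(c['frame'][165:228,230:360,::-1],None,fx=6,fy=6,interpolation=cv2.INTER_CUBIC))
c=shot('side','sl_'+sys.argv[1]); cv2.imwrite('pics/slc_%s.png'%sys.argv[1],cv2.resize(c['frame'][120:265,195:295,::-1],None,fx=4,fy=4,interpolation=cv2.INTER_CUBIC))
E
python3 sled.py a
```

```text
t 5.6667 ang 3.10 F [  5.6  -6.6 -13.1] w 0.0116 tcp [ 0.4751 -0.1073  0.0808]
```

View pics/slc_a.png

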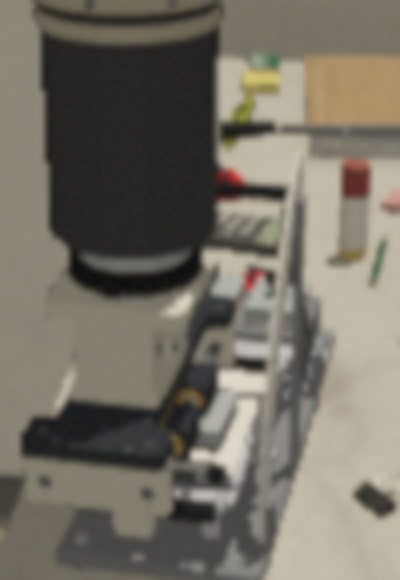

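Side view: the gripper holds the bar with its 78 mm side facing this camera, and the sled is still up on the plane at about (215,415) in the crop. I'll set up a numeric sled check now.

```bash
python3 - <<'E'
from h import *
for n in ('top0','tl_a'):
    c=np.load('pics/%s.npz'%n); 
    for v in (196,199,202): print(n,v,[tuple(x) for x in c['frame'][v,276:336:3].tolist()])
c=shot('wrist','w4'); 
for v in (180,195,205): print(v,c['frame'][v,330:512:6].astype(int).sum(1).tolist())
E
```

```text
top0 196 [(225, 219, 195), (219, 212, 210), (222, 214, 191), (222, 214, 190), (39, 38, 38), (128, 124, 110), (149, 143, 127), (232, 225, 204), (189, 182, 165), (186, 187, 177), (179, 181, 172), (180, 182, 171), (181, 182, 173), (182, 184, 174), (187, 190, 178), (232, 225, 205), (230, 223, 202), (233, 225, 206), (83, 84, 81), (144, 140, 138)]
top0 199 [(225, 218, 196), (209, 201, 198), (225, 218, 194), (231, 224, 203), (231, 223, 201), (124, 117, 105), (225, 218, 195), (231, 224, 204), (132, 131, 121), (187, 187, 178), (165, 167, 160), (107, 111, 105), (94, 95, 92), (177, 179, 170), (175, 172, 160), (231, 224, 203), (231, 224, 204), (231, 224, 204), (86, 89, 89), (165, 158, 155)]
top0 202 [(230, 222, 204), (213, 204, 202), (231, 224, 203), (233, 225, 205), (231, 225, 203), (118, 114, 103), (226, 220, 198), (230, 223, 202), (152, 154, 143), (185, 185, 177), (187, 188, 179), (184, 187, 177), (186, 187, 177), (181, 184, 174), (206, 198, 180), (231, 226, 204), (232, 225, 203), (224, 216, 194), (85, 88, 86), (200, 192, 189)]
tl_a 196 [(235, 227, 211), (224, 216, 215), (232, 225, 205), (230
[... 623 characters left out ...]
54), (87, 71, 57), (90, 74, 60), (90, 75, 61), (88, 73, 55), (91, 74, 59), (91, 74, 58), (93, 76, 61), (93, 77, 61), (93, 75, 58), (95, 78, 63), (97, 79, 65), (145, 131, 108), (140, 130, 115), (69, 56, 48), (97, 81, 62)]
180 [147, 119, 116, 121, 124, 492, 489, 511, 499, 508, 524, 518, 510, 761, 762, 761, 762, 761, 762, 761, 761, 762, 761, 761, 759, 761, 761, 759, 761, 759, 758]
195 [190, 187, 176, 190, 490, 501, 496, 491, 502, 514, 739, 759, 762, 762, 762, 759, 761, 759, 763, 761, 762, 762, 761, 759, 758, 762, 762, 759, 761, 762, 761]
205 [361, 357, 357, 193, 489, 477, 518, 512, 509, 506, 761, 759, 760, 761, 762, 759, 762, 761, 762, 761, 761, 761, 761, 762, 759, 761, 762, 758, 762, 759, 761]
```

```bash
cat >> look.py <<'E'
def planepts(c,a,hx=.5072,hy=.1595):
    K=c['camera_matrix'];z=c['range_z'];v,u=np.nonzero(z>0);z=z[v,u]
    P=(c['T']@np.stack([(u-K[0,2])/K[0,0]*z,(v-K[1,2])/K[1,1]*z,z,np.ones(len(z))]))[:3].T-[hx,hy,.04]
    X=P[:,0]*.9929-P[:,1]*.119; Y=P[:,0]*.119+P[:,1]*.9929; Z=P[:,2]
    return np.c_[X,Y*np.cos(a)-Z*np.sin(a),Y*np.sin(a)+Z*np.cos(a)]*1e3,u,v
def sled(c,a):
    q,u,v=planepts(c,a)
    m=(abs(q[:,0]+5)<30)&(q[:,1]>-210)&(q[:,1]<-30)
    f=m&(q[:,2]<14)&(q[:,2]>2);print('face z',np.median(q[f,2]).round(1),f.sum())
    print('face hist',np.histogram(q[f,1],np.arange(-210,-29,15))[0])
    s=m&(q[:,2]>20)&(q[:,2]<29)
    print('sled z hist',np.histogram(q[s,1],np.arange(-210,-29,15))[0])
E
python3 - <<'E'
from look import *
for n in('w4','sl_a','side0'): print(n);c=dict(np.load('pics/%s.npz'%n)); sled(c,0 if n=='side0' else a)
E
```

```text
t 5.8167 ang 3.12 F [  4.4  -7.2 -11.3] w 0.0118 tcp [ 0.4751 -0.1073  0.0809]
w4
face z 7.2 6044
face hist [ 892 1105 1088  853  827  816  463    0    0    0    0    0]
sled z hist [  0   0 993 954 677   0   0   0   0   0   0   0]
sl_a
face z 7.7 77
face hist [16 17  3  0  0  0  0  0 13 13 15  0]
sled z hist [ 0  1 12  6  6  6  0  0  0  0  5  0]
side0
face z 7.7 416
face hist [60 81 40 16 15 14 13 23 52 50 52  0]
sled z hist [ 0  7 53 35 35 25  0  0  0  0 33  1]
```

Request:
{"api": "apply_moves", "payload": {"targets": [[0.05, 0, 0.0001, -0.00078, 0, 0, 0], [0.05, 0, 0.0001, -0.00078, 0, 0, 0], [0.05, 0, 0.0001, -0.00078, 0, 0, 0], [0.05, 0, 0.0001, -0.00078, 0, 0, 0], [0.05, 0, 0.0001, -0.00078, 0, 0, 0], [0.05, 0, 0.0001, -0.00078, 0, 0, 0], [0.05, 0, 0.0001, -0.00078, 0, 0, 0], [0.05, 0, 0.0001, -0.00078, 0, 0, 0], [0.05, 0, 0.0001, -0.00078, 0, 0, 0], [0.05, 0, 0.0001, -0.00078, 0, 0, 0], [0.05, 0, 0.0001, -0.00078, 0, 0, 0], [0.05, 0, 0.0001, -0.00078, 0, 0, 0], [0.05, 0, 0.0001, -0.00078, 0, 0, 0], [0.05, 0, 0.0001, -0.00078, 0, 0, 0], [0.05, 0, 0.0001, -0.00078, 0, 0, 0], [0.05, 0, 0.0001, -0.00078, 0, 0, 0], [0.05, 0, 0.0001, -0.00078, 0, 0, 0], [0.05, 0, 0.0001, -0.00078, 0, 0, 0], [0.05, 0, 0.0001, -0.00078, 0, 0, 0], [0.05, 0, 0.0001, -0.00078, 0, 0, 0]]}}

```text
time_s: 7.48
tcp_pos: [0.4754, -0.105, 0.0963]
eef_rot: [-180.0, 0.0, 173.2]
contact_force: [5.9, -3.8, -13.1]
gripper_width: 0.012
gripper_force: 30.0
```

Request:
{"api": "apply_moves", "payload": {"targets": [[0.05, 0, 0.00016, -0.00077, 0, 0, 0], [0.05, 0, 0.00016, -0.00077, 0, 0, 0], [0.05, 0, 0.00016, -0.00077, 0, 0, 0], [0.05, 0, 0.00016, -0.00077, 0, 0, 0], [0.05, 0, 0.00016, -0.00077, 0, 0, 0], [0.05, 0, 0.00016, -0.00077, 0, 0, 0], [0.05, 0, 0.00016, -0.00077, 0, 0, 0], [0.05, 0, 0.00016, -0.00077, 0, 0, 0], [0.05, 0, 0.00016, -0.00077, 0, 0, 0], [0.05, 0, 0.00016, -0.00077, 0, 0, 0], [0.05, 0, 0.00016, -0.00077, 0, 0, 0], [0.05, 0, 0.00016, -0.00077, 0, 0, 0], [0.05, 0, 0.00016, -0.00077, 0, 0, 0], [0.05, 0, 0.00016, -0.00077, 0, 0, 0], [0.05, 0, 0.00016, -0.00077, 0, 0, 0], [0.05, 0, 0.00016, -0.00077, 0, 0, 0], [0.05, 0, 0.00016, -0.00077, 0, 0, 0], [0.05, 0, 0.00016, -0.00077, 0, 0, 0], [0.05, 0, 0.00016, -0.00077, 0, 0, 0], [0.05, 0, 0.00016, -0.00077, 0, 0, 0]]}}

```text
time_s: 9.15
tcp_pos: [0.4757, -0.102, 0.1117]
eef_rot: [-180.0, 0.0, 173.2]
contact_force: [6.5, -4.9, -12.9]
gripper_width: 0.0117
gripper_force: 30.0
```

```bash
cat > go.py <<'E'
from look import *
c=capture('wrist'); sled(c,a)
E
python3 go.py
```

```text
t 9.15 ang 9.76 F [  6.5  -4.9 -12.9] w 0.0117 tcp [ 0.4757 -0.102   0.1117]
face z 6.8 6102
face hist [845 919 891 692 659 631 600 712 153   0   0   0]
sled z hist [  0   0 737 748 747 627   5   0   0   0   0   0]
```

Request:
{"api": "apply_moves", "payload": {"targets": [[0.05, 0, 0.00021, -0.00076, 0, 0, 0], [0.05, 0, 0.00021, -0.00076, 0, 0, 0], [0.05, 0, 0.00021, -0.00076, 0, 0, 0], [0.05, 0, 0.00021, -0.00076, 0, 0, 0], [0.05, 0, 0.00021, -0.00076, 0, 0, 0], [0.05, 0, 0.00021, -0.00076, 0, 0, 0], [0.05, 0, 0.00021, -0.00076, 0, 0, 0], [0.05, 0, 0.00021, -0.00076, 0, 0, 0], [0.05, 0, 0.00021, -0.00076, 0, 0, 0], [0.05, 0, 0.00021, -0.00076, 0, 0, 0], [0.05, 0, 0.00021, -0.00076, 0, 0, 0], [0.05, 0, 0.00021, -0.00076, 0, 0, 0], [0.05, 0, 0.00021, -0.00076, 0, 0, 0], [0.05, 0, 0.00021, -0.00076, 0, 0, 0], [0.05, 0, 0.00021, -0.00076, 0, 0, 0], [0.05, 0, 0.00021, -0.00076, 0, 0, 0], [0.05, 0, 0.00021, -0.00076, 0, 0, 0], [0.05, 0, 0.00021, -0.00076, 0, 0, 0], [0.05, 0, 0.00021, -0.00076, 0, 0, 0], [0.05, 0, 0.00021, -0.00076, 0, 0, 0]]}}

```text
time_s: 10.87
tcp_pos: [0.4762, -0.098, 0.1269]
eef_rot: [-180.0, 0.0, 173.2]
contact_force: [6.0, -6.6, -12.1]
gripper_width: 0.0117
gripper_force: 30.0
```

Request:
{"api": "apply_moves", "payload": {"targets": [[0.05, 0, 0.00024, -0.00075, 0, 0, 0], [0.05, 0, 0.00024, -0.00075, 0, 0, 0], [0.05, 0, 0.00024, -0.00075, 0, 0, 0], [0.05, 0, 0.00024, -0.00075, 0, 0, 0], [0.05, 0, 0.00024, -0.00075, 0, 0, 0], [0.05, 0, 0.00024, -0.00075, 0, 0, 0], [0.05, 0, 0.00024, -0.00075, 0, 0, 0], [0.05, 0, 0.00024, -0.00075, 0, 0, 0], [0.05, 0, 0.00024, -0.00075, 0, 0, 0], [0.05, 0, 0.00024, -0.00075, 0, 0, 0]]}}

```text
time_s: 11.7
tcp_pos: [0.4765, -0.0957, 0.1345]
eef_rot: [-180.0, 0.0, 173.2]
contact_force: [5.4, -7.0, -12.6]
gripper_width: 0.0123
gripper_force: 30.0
```

```bash
python3 go.py
```

```text
t 11.7 ang 14.78 F [  5.4  -7.  -12.6] w 0.0123 tcp [ 0.4765 -0.0957  0.1345]
face z 6.6 6901
face hist [790 832 793 587 550 518 486 850 926 539  30   0]
sled z hist [  0   0 617 725 611 559  22   0   0   0   0   0]
```

Request:
{"api": "apply_moves", "payload": {"targets": [[0.05, 0, 0.0002, -0.00074, 0, 0, 0], [0.05, 0, 0.0002, -0.00074, 0, 0, 0], [0.05, 0, 0.0002, -0.00074, 0, 0, 0], [0.05, 0, 0.0002, -0.00074, 0, 0, 0], [0.05, 0, 0.0002, -0.00074, 0, 0, 0]]}}

```text
time_s: 12.17
tcp_pos: [0.4766, -0.0945, 0.1381]
eef_rot: [-180.0, 0.0, 173.2]
contact_force: [6.9, -5.3, -12.9]
gripper_width: 0.0121
gripper_force: 30.0
```

```bash
python3 go.py
```

```text
t 12.1667 ang 15.59 F [  6.9  -5.3 -12.9] w 0.0121 tcp [ 0.4766 -0.0945  0.1381]
face z 6.6 7040
face hist [ 786  813  774  565  545  508  467  807 1007  625  143    0]
sled z hist [  0   0 604 703 595 547  20   0   0   0   0   0]
```

Request:
{"api": "apply_moves", "payload": {"targets": [[0.05, 0, 0.00027, -0.00074, 0, 0, 0], [0.05, 0, 0.00027, -0.00074, 0, 0, 0], [0.05, 0, 0.00027, -0.00074, 0, 0, 0], [0.05, 0, 0.00027, -0.00074, 0, 0, 0], [0.05, 0, 0.00027, -0.00074, 0, 0, 0]]}}

```text
time_s: 12.63
tcp_pos: [0.4768, -0.0932, 0.1418]
eef_rot: [-180.0, 0.0, 173.2]
contact_force: [6.8, -5.6, -12.7]
gripper_width: 0.0116
gripper_force: 30.0
```

```bash
python3 go.py
```

```text
t 12.6333 ang 16.42 F [  6.8  -5.6 -12.7] w 0.0116 tcp [ 0.4768 -0.0932  0.1418]
face z 6.6 7163
face hist [ 774  810  767  549  525  492  445  754 1009  708  330    0]
sled z hist [  0   0 574 707 575 523  22   0   0   0   0   0]
```

Request:
{"api": "apply_moves", "payload": {"targets": [[0.05, 0, 0.00028, -0.00073, 0, 0, 0], [0.05, 0, 0.00028, -0.00073, 0, 0, 0], [0.05, 0, 0.00028, -0.00073, 0, 0, 0], [0.05, 0, 0.00028, -0.00073, 0, 0, 0], [0.05, 0, 0.00028, -0.00073, 0, 0, 0]]}}

```text
time_s: 13.1
tcp_pos: [0.4769, -0.0919, 0.1455]
eef_rot: [-180.0, 0.0, 173.2]
contact_force: [6.2, -7.0, -11.6]
gripper_width: 0.012
gripper_force: 30.0
```

```bash
python3 go.py
```

```text
t 13.1 ang 17.26 F [  6.2  -7.  -11.6] w 0.012 tcp [ 0.4769 -0.0919  0.1455]
face z 6.6 7291
face hist [764 813 742 537 516 471 444 721 967 782 534   0]
sled z hist [  0   0 548 701 559 514  24   0   0   0   0   0]
```

Request:
{"api": "apply_moves", "payload": {"targets": [[0.05, 0, 0.00028, -0.00073, 0, 0, 0], [0.05, 0, 0.00028, -0.00073, 0, 0, 0], [0.05, 0, 0.00028, -0.00073, 0, 0, 0], [0.05, 0, 0.00028, -0.00073, 0, 0, 0], [0.05, 0, 0.00028, -0.00073, 0, 0, 0]]}}

```text
time_s: 13.57
tcp_pos: [0.4771, -0.0906, 0.1491]
eef_rot: [-180.0, 0.0, 173.2]
contact_force: [7.4, -6.6, -12.1]
gripper_width: 0.0117
gripper_force: 30.0
```

```bash
python3 go.py
```

```text
t 13.5667 ang 18.08 F [  7.4  -6.6 -12.1] w 0.0117 tcp [ 0.4771 -0.0906  0.1491]
face z 6.6 7327
face hist [765 801 725 527 486 465 425 679 944 842 668   0]
sled z hist [  0   0 513 702 543 528  20   0   0   0   0   0]
```

Request:
{"api": "apply_moves", "payload": {"targets": [[0.05, 0, 0.0003, -0.00072, 0, 0, 0], [0.05, 0, 0.0003, -0.00072, 0, 0, 0], [0.05, 0, 0.0003, -0.00072, 0, 0, 0], [0.05, 0, 0.0003, -0.00072, 0, 0, 0], [0.05, 0, 0.0003, -0.00072, 0, 0, 0]]}}

```text
time_s: 14.03
tcp_pos: [0.4772, -0.0891, 0.1528]
eef_rot: [-179.9, 0.0, 173.2]
contact_force: [6.7, -7.9, -11.8]
gripper_width: 0.0122
gripper_force: 30.0
```

```bash
python3 go.py
```

```text
t 14.0333 ang 18.92 F [  6.7  -7.9 -11.8] w 0.0122 tcp [ 0.4772 -0.0891  0.1528]
face z 6.5 7253
face hist [749 787 715 517 480 442 412 649 905 857 740   0]
sled z hist [  0   0 491 687 537 518  26   0   0   0   0   0]
```

Request:
{"api": "apply_moves", "payload": {"targets": [[0.05, 0, 0.00028, -0.00072, 0, 0, 0], [0.05, 0, 0.00028, -0.00072, 0, 0, 0], [0.05, 0, 0.00028, -0.00072, 0, 0, 0], [0.05, 0, 0.00028, -0.00072, 0, 0, 0], [0.05, 0, 0.00028, -0.00072, 0, 0, 0]]}}

```text
time_s: 14.5
tcp_pos: [0.4774, -0.0877, 0.1563]
eef_rot: [-180.0, 0.0, 173.2]
contact_force: [6.0, -6.9, -12.2]
gripper_width: 0.0118
gripper_force: 30.0
```

```bash
python3 go.py
```

```text
t 14.5 ang 19.73 F [  6.   -6.9 -12.2] w 0.0118 tcp [ 0.4774 -0.0877  0.1563]
face z 6.5 7155
face hist [734 789 702 506 467 433 397 617 870 825 815   0]
sled z hist [  0   0 472 678 546 513  23   0   0   0  46   0]
```

Request:
{"api": "apply_moves", "payload": {"targets": [[0.05, 0, 0.0003, -0.00071, 0, 0, 0], [0.05, 0, 0.0003, -0.00071, 0, 0, 0], [0.05, 0, 0.0003, -0.00071, 0, 0, 0], [0.05, 0, 0.0003, -0.00071, 0, 0, 0], [0.05, 0, 0.0003, -0.00071, 0, 0, 0]]}}

```text
time_s: 14.97
tcp_pos: [0.4776, -0.0862, 0.1599]
eef_rot: [-180.0, 0.0, 173.2]
contact_force: [7.0, -6.8, -12.3]
gripper_width: 0.012
gripper_force: 30.0
```

```bash
python3 go.py
```

```text
t 14.9667 ang 20.56 F [  7.   -6.8 -12.3] w 0.012 tcp [ 0.4776 -0.0862  0.1599]
face z 6.5 7037
face hist [733 775 691 497 454 419 378 590 825 798 877   0]
sled z hist [  0   0 461 643 551 507  25   0   0   0 141  13]
```

Request:
{"api": "apply_moves", "payload": {"targets": [[0.05, 0, 0.00033, -0.00071, 0, 0, 0], [0.05, 0, 0.00033, -0.00071, 0, 0, 0], [0.05, 0, 0.00033, -0.00071, 0, 0, 0], [0.05, 0, 0.00033, -0.00071, 0, 0, 0], [0.05, 0, 0.00033, -0.00071, 0, 0, 0]]}}

```text
time_s: 15.43
tcp_pos: [0.4778, -0.0846, 0.1634]
eef_rot: [-179.9, 0.0, 173.2]
contact_force: [5.7, -7.8, -12.2]
gripper_width: 0.0123
gripper_force: 30.0
```

```bash
python3 go.py
```

```text
t 15.4333 ang 21.38 F [  5.7  -7.8 -12.2] w 0.0123 tcp [ 0.4778 -0.0846  0.1634]
face z 6.4 6892
face hist [715 779 677 478 445 413 376 552 798 765 894   0]
sled z hist [  0   0 433 633 546 515  17   0   0   0 242  43]
```

Request:
{"api": "apply_moves", "payload": {"targets": [[0.05, 0, 0.00032, -0.0007, 0, 0, 0], [0.05, 0, 0.00032, -0.0007, 0, 0, 0], [0.05, 0, 0.00032, -0.0007, 0, 0, 0], [0.05, 0, 0.00032, -0.0007, 0, 0, 0], [0.05, 0, 0.00032, -0.0007, 0, 0, 0]]}}

```text
time_s: 15.9
tcp_pos: [0.478, -0.0831, 0.1669]
eef_rot: [-179.9, 0.0, 173.2]
contact_force: [6.5, -6.5, -11.7]
gripper_width: 0.0117
gripper_force: 30.0
```

```bash
python3 go.py
```

```text
t 15.9 ang 22.21 F [  6.5  -6.5 -11.7] w 0.0117 tcp [ 0.478  -0.0831  0.1669]
face z 6.4 6712
face hist [715 759 673 473 428 395 361 533 767 734 874   0]
sled z hist [  0   1 410 615 547 506  13   0   0   0 253  74]
```

Request:
{"api": "apply_moves", "payload": {"targets": [[0.05, 0, 0.00035, -0.0007, 0, 0, 0], [0.05, 0, 0.00035, -0.0007, 0, 0, 0], [0.05, 0, 0.00035, -0.0007, 0, 0, 0], [0.05, 0, 0.00035, -0.0007, 0, 0, 0], [0.05, 0, 0.00035, -0.0007, 0, 0, 0]]}}

```text
time_s: 16.37
tcp_pos: [0.4781, -0.0814, 0.1704]
eef_rot: [-179.9, 0.0, 173.2]
contact_force: [7.5, -8.5, -11.8]
gripper_width: 0.0121
gripper_force: 30.0
```

```bash
python3 go.py
```

```text
t 16.3667 ang 23.04 F [  7.5  -8.5 -11.8] w 0.0121 tcp [ 0.4781 -0.0814  0.1704]
face z 6.3 6559
face hist [703 748 677 449 423 401 341 508 750 713 846   0]
sled z hist [  0   0 392 587 543 496  18   0   0   0 244  75]
```

Request:
{"api": "apply_moves", "payload": {"targets": [[0.05, 0, 0.00033, -0.00069, 0, 0, 0], [0.05, 0, 0.00033, -0.00069, 0, 0, 0], [0.05, 0, 0.00033, -0.00069, 0, 0, 0], [0.05, 0, 0.00033, -0.00069, 0, 0, 0], [0.05, 0, 0.00033, -0.00069, 0, 0, 0]]}}

```text
time_s: 16.83
tcp_pos: [0.4783, -0.0798, 0.1739]
eef_rot: [-179.9, 0.0, 173.2]
contact_force: [6.2, -7.2, -11.8]
gripper_width: 0.0119
gripper_force: 30.0
```

```bash
python3 go.py
```

```text
t 16.8333 ang 23.86 F [  6.2  -7.2 -11.8] w 0.0119 tcp [ 0.4783 -0.0798  0.1739]
face z 6.3 6385
face hist [688 743 678 447 408 374 333 483 729 675 827   0]
sled z hist [  0   0 375 556 534 484  11   0   0   0 285  65]
```

Request:
{"api": "apply_moves", "payload": {"targets": [[0.05, 0, 0.00036, -0.00069, 0, 0, 0], [0.05, 0, 0.00036, -0.00069, 0, 0, 0], [0.05, 0, 0.00036, -0.00069, 0, 0, 0], [0.05, 0, 0.00036, -0.00069, 0, 0, 0], [0.05, 0, 0.00036, -0.00069, 0, 0, 0]]}}

```text
time_s: 17.3
tcp_pos: [0.4786, -0.078, 0.1773]
eef_rot: [-179.9, 0.0, 173.2]
contact_force: [7.6, -6.9, -12.0]
gripper_width: 0.0118
gripper_force: 30.0
```

```bash
python3 go.py
```

```text
t 17.3 ang 24.69 F [  7.6  -6.9 -12. ] w 0.0118 tcp [ 0.4786 -0.078   0.1773]
face z 6.2 6215
face hist [671 747 660 429 405 369 328 448 697 662 799   0]
sled z hist [  0   0 350 533 533 466  15   0   0   0 312  79]
```

Request:
{"api": "apply_moves", "payload": {"targets": [[0.05, 0, 0.00037, -0.00068, 0, 0, 0], [0.05, 0, 0.00037, -0.00068, 0, 0, 0], [0.05, 0, 0.00037, -0.00068, 0, 0, 0], [0.05, 0, 0.00037, -0.00068, 0, 0, 0], [0.05, 0, 0.00037, -0.00068, 0, 0, 0]]}}

```text
time_s: 17.77
tcp_pos: [0.4788, -0.0762, 0.1807]
eef_rot: [-179.9, 0.0, 173.2]
contact_force: [6.8, -8.3, -11.2]
gripper_width: 0.0124
gripper_force: 30.0
```

```bash
python3 go.py
```

```text
t 17.7667 ang 25.51 F [  6.8  -8.3 -11.2] w 0.0124 tcp [ 0.4788 -0.0762  0.1807]
face z 6.2 6059
face hist [659 731 678 426 378 359 310 429 679 630 780   0]
sled z hist [  0   0 334 499 506 451  13   0   0   0 300  77]
```

Request:
{"api": "apply_moves", "payload": {"targets": [[0.05, 0, 0.00037, -0.00068, 0, 0, 0], [0.05, 0, 0.00037, -0.00068, 0, 0, 0], [0.05, 0, 0.00037, -0.00068, 0, 0, 0], [0.05, 0, 0.00037, -0.00068, 0, 0, 0], [0.05, 0, 0.00037, -0.00068, 0, 0, 0]]}}

```text
time_s: 18.23
tcp_pos: [0.479, -0.0744, 0.1841]
eef_rot: [-179.9, 0.0, 173.2]
contact_force: [6.5, -6.7, -11.6]
gripper_width: 0.012
gripper_force: 30.0
```

```bash
python3 go.py
```

```text
t 18.2333 ang 26.34 F [  6.5  -6.7 -11.6] w 0.012 tcp [ 0.479  -0.0744  0.1841]
face z 6.2 5923
face hist [654 726 643 417 384 343 312 398 658 611 777   0]
sled z hist [  0   0 322 493 482 436  12   0   0   0 287  71]
```

Request:
{"api": "apply_moves", "payload": {"targets": [[0.05, 0, 0.00039, -0.00067, 0, 0, 0], [0.05, 0, 0.00039, -0.00067, 0, 0, 0], [0.05, 0, 0.00039, -0.00067, 0, 0, 0], [0.05, 0, 0.00039, -0.00067, 0, 0, 0], [0.05, 0, 0.00039, -0.00067, 0, 0, 0]]}}

```text
time_s: 18.7
tcp_pos: [0.4792, -0.0725, 0.1875]
eef_rot: [-179.9, 0.0, 173.2]
contact_force: [6.8, -8.8, -10.3]
gripper_width: 0.0119
gripper_force: 30.0
```

```bash
python3 go.py
```

```text
t 18.7 ang 27.17 F [  6.8  -8.8 -10.3] w 0.0119 tcp [ 0.4792 -0.0725  0.1875]
face z 6.1 5768
face hist [633 718 654 403 369 336 294 387 633 589 752   0]
sled z hist [  0   0 302 478 468 406  16   0   0   0 269  71]
```

Request:
{"api": "apply_moves", "payload": {"targets": [[0.05, 0, 0.00038, -0.00067, 0, 0, 0], [0.05, 0, 0.00038, -0.00067, 0, 0, 0], [0.05, 0, 0.00038, -0.00067, 0, 0, 0], [0.05, 0, 0.00038, -0.00067, 0, 0, 0], [0.05, 0, 0.00038, -0.00067, 0, 0, 0]]}}

```text
time_s: 19.17
tcp_pos: [0.4794, -0.0706, 0.1908]
eef_rot: [-179.9, 0.0, 173.2]
contact_force: [5.9, -7.1, -10.4]
gripper_width: 0.0121
gripper_force: 30.0
```

```bash
python3 go.py
```

```text
t 19.1667 ang 28.00 F [  5.9  -7.1 -10.4] w 0.0121 tcp [ 0.4794 -0.0706  0.1908]
face z 6.0 5621
face hist [616 704 643 402 355 335 291 356 613 574 732   0]
sled z hist [  0   1 291 450 434 399  11   0   0   0 262  72]
```

Request:
{"api": "apply_moves", "payload": {"targets": [[0.05, 0, 0.0004, -0.00066, 0, 0, 0], [0.05, 0, 0.0004, -0.00066, 0, 0, 0], [0.05, 0, 0.0004, -0.00066, 0, 0, 0], [0.05, 0, 0.0004, -0.00066, 0, 0, 0], [0.05, 0, 0.0004, -0.00066, 0, 0, 0]]}}

```text
time_s: 19.63
tcp_pos: [0.4797, -0.0687, 0.1941]
eef_rot: [-179.9, 0.0, 173.2]
contact_force: [6.8, -7.8, -11.0]
gripper_width: 0.0119
gripper_force: 30.0
```

```bash
python3 go.py
```

```text
t 19.6333 ang 28.82 F [  6.8  -7.8 -11. ] w 0.0119 tcp [ 0.4797 -0.0687  0.1941]
face z 6.0 5483
face hist [612 696 686 393 352 319 278 298 583 548 718   0]
sled z hist [  0   0 244 433 434 393  55   0   0   0 243  67]
```

The sled has started to move (its top has shifted toward the hinge), so I'm holding here and watching.

Request:
{"api": "apply_moves", "payload": {"targets": [[0.05, 0, 0, 0, 0, 0, 0], [0.05, 0, 0, 0, 0, 0, 0], [0.05, 0, 0, 0, 0, 0, 0], [0.05, 0, 0, 0, 0, 0, 0], [0.05, 0, 0, 0, 0, 0, 0], [0.05, 0, 0, 0, 0, 0, 0]]}}

```text
time_s: 20.18
tcp_pos: [0.4797, -0.0686, 0.1942]
eef_rot: [-179.9, 0.0, 173.2]
contact_force: [6.3, -8.2, -10.3]
gripper_width: 0.0121
gripper_force: 30.0
```

```bash
python3 go.py
```

```text
t 20.1833 ang 28.85 F [  6.3  -8.2 -10.3] w 0.0121 tcp [ 0.4797 -0.0686  0.1942]
face z 5.7 5352
face hist [612 694 674 660 776 323 296 270 226 236 585   0]
sled z hist [  0   0   0   0 434 557 419 329  69   0 252  57]
```

Request:
{"api": "apply_moves", "payload": {"targets": [[0.05, 0, 0, 0, 0, 0, 0], [0.05, 0, 0, 0, 0, 0, 0], [0.05, 0, 0, 0, 0, 0, 0], [0.05, 0, 0, 0, 0, 0, 0], [0.05, 0, 0, 0, 0, 0, 0], [0.05, 0, 0, 0, 0, 0, 0], [0.05, 0, 0, 0, 0, 0, 0], [0.05, 0, 0, 0, 0, 0, 0]]}}

```text
time_s: 20.9
tcp_pos: [0.4797, -0.0686, 0.1942]
eef_rot: [-179.9, 0.0, 173.2]
contact_force: [5.8, -7.9, -9.6]
gripper_width: 0.012
gripper_force: 30.0
```

```bash
python3 go.py
```

```text
t 20.9 ang 28.84 F [ 5.8 -7.9 -9.6] w 0.012 tcp [ 0.4797 -0.0686  0.1942]
face z 5.7 5932
face hist [613 698 680 655 708 745 846 262 243 214 268   0]
sled z hist [  0   0   0   0   0   0 415 470 376 279 277  54]
```

The sled is at its stop (top from −120 to −60 mm). I'm letting go, rising, and moving over the index pin.

Request:
{"api": "apply_moves", "payload": {"targets": [[0.2, 0, 0, 0, 0, 0, 0], [0.3, 0, 0, 0, 0, 0, 0], [0.4, 0, 0, 0, 0, 0, 0], [0.4, 0, 0, 0, 0, 0, 0], [0.4, 0, 0, 0, 0, 0, 0], [0.4, 0, 0, -0.005, 0, 0, 0], [0.4, 0, 0, -0.012, 0, 0, 0], [0.4, 0, 0, -0.02, 0, 0, 0], [0.4, 0, 0, -0.025, 0, 0, 0], [0.4, 0, 0, -0.025, 0, 0, 0], [0.4, 0, 0, -0.019, 0, 0, 0], [0.4, -0.0017, 0.017, 0, 0, 0, 0], [0.4, -0.0025, 0.03, 0, 0, 0, 0], [0.4, -0.0025, 0.035, 0, 0, 0, 0], [0.4, -0.0025, 0.035, 0, 0, 0, 0], [0.4, -0.0025, 0.027, 0, 0, 0, 0], [0.4, 0, 0.012, 0, 0, 0, 0], [0.4, 0, 0, 0, 0, 0, 0], [0.4, 0, 0, 0, 0, 0, 0], [0.4, 0, 0, 0, 0, 0, 0]]}}

```text
time_s: 22.62
tcp_pos: [0.5095, 0.0851, 0.3007]
eef_rot: [-180.0, -0.0, 173.2]
contact_force: [-0.9, -0.4, -0.3]
gripper_width: 0.0348
gripper_force: 0.0
```

```bash
python3 - <<'E'
from look import *
print(s['eef_rot'])
c=shot('wrist','w5'); cv2.imwrite('pics/w5c.png',cv2.resize(c['frame'][40:320,130:470,::-1],None,fx=2,fy=2))
t=shot('side','s5');
for n,c in(('w',c),('s',t)):
    q,u,v=planepts(c,np.radians(28.8)); m=(abs(q[:,0])<30)&(q[:,1]>-210)&(q[:,1]<-130)&(abs(q[:,2]-6)<6)
    k=q[m]; 
    if m.sum()>20: A=np.polyfit(k[:,1],k[:,2],1); print(n,m.sum(),np.median(k[:,2]),'plane tilt corr deg',np.degrees(A[0]))
E
```

```text
Traceback (most recent call last):
  File "look.py", line 4, in <module>
    a=brentq(lambda t:270*np.sin(t)+18*np.cos(t)-18-h,-.1,1)
ValueError: f(a) and f(b) must have different signs
```

```bash
sed -i 's/,-.1,1)$/,-.1,1) if h<230 else 0/' look.py; python3 - <<'E'
from look import *
print(s['eef_rot'])
c=shot('wrist','w5'); cv2.imwrite('pics/w5c.png',cv2.resize(c['frame'][40:320,130:470,::-1],None,fx=2,fy=2))
t=shot('side','s5');
for n,c in(('w',c),('s',t)):
    q,u,v=planepts(c,np.radians(28.8)); m=(abs(q[:,0])<30)&(q[:,1]>-210)&(q[:,1]<-130)&(abs(q[:,2]-6)<6)
    k=q[m]; 
    if m.sum()>20: A=np.polyfit(k[:,1],k[:,2],1); print(n,m.sum(),np.median(k[:,2]),'plane tilt corr deg',np.degrees(A[0]))
E
```

```text
t 22.6167 ang 0.00 F [-0.9 -0.4 -0.3] w 0.0348 tcp [0.5095 0.0851 0.3007]
[-1.79991570e+02 -5.55025649e-03  1.73164414e+02]
w 3638 5.425584808147532 plane tilt corr deg 0.6728739481123074
```

View pics/w5c.png

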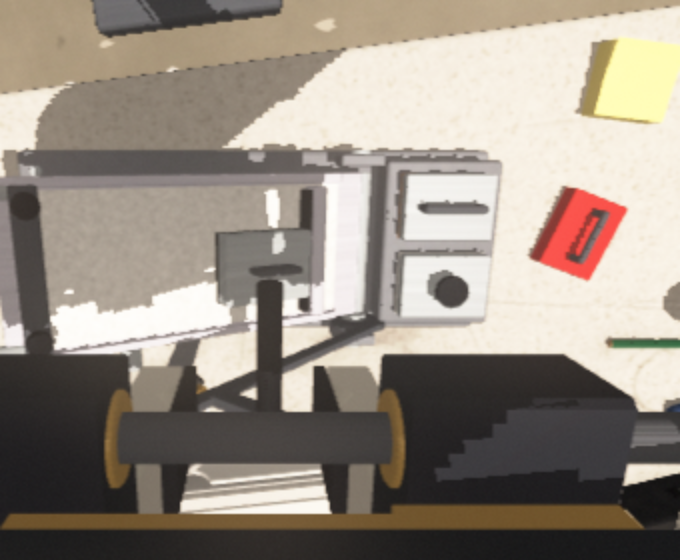

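Wrist view: the pin is vertical at crop columns 258–281, about column 265 in the full image. Its free end is at about row 181, the fingers straddle it, and the sled rests against the stop.

```bash
python3 - <<'E'
from h import *
c=dict(np.load('pics/w5.npz')); f=c['frame'].astype(int).sum(2); tcp=np.array([.5095,.0851,.3007]); t=np.radians(173.17)
ex=np.array([np.cos(t),np.sin(t),0]);ey=np.array([np.sin(t),-np.cos(t),0])
for r in(186,195,205,215,225,235):
    z=c['range_z'][r,255:275]; g=np.where((z>0)&(z<np.median(z[z>0].min())+.012))[0]+255
    P=px(c,int(round(g.mean())),r,1);Q=ray(c,g.mean(),r,P[2]);d=Q-tcp
    print(r,g.min(),g.max(),f[r,g].mean(),Q.round(4),'tool',(d@ex).round(4),(d@ey).round(4))
z=c['range_z'][170:195,264];print((z*1e3).round())
P=ray(c,264.7,181.5,.2);print('tip',P,(P-tcp)@ex)
from scipy.optimize import least_squares
E
```

```text
186 258 270 176.76923076923077 [0.4967 0.0935 0.2055] tool 0.0137 0.0068
195 258 270 197.23076923076923 [0.5049 0.0926 0.2047] tool 0.0054 0.0069
205 258 270 187.46153846153845 [0.5139 0.0916 0.2051] tool -0.0036 0.0069
215 258 270 185.76923076923077 [0.5231 0.0905 0.2052] tool -0.0128 0.007
225 258 270 161.0 [0.5325 0.0895 0.2051] tool -0.0224 0.0071
235 258 270 195.92307692307693 [0.5424 0.0884 0.2045] tool -0.0323 0.0072
[342. 343. 343. 339. 334. 328. 328. 327. 346. 346. 245. 243. 240. 239.
 241. 240. 240. 240. 241. 241. 241. 241. 242. 241. 244.]
tip [0.49405188 0.09454818 0.2       ] 0.01646210932787809
```

Request:
{"api": "apply_moves", "payload": {"targets": [[0.4, 0, 0.004, 0.01, 0, 0, 0], [0.4, 0, 0.003, 0.02, 0, 0, 0], [0.4, 0, 0, 0.022, 0, 0, 0], [0.4, 0, 0, 0.02, 0, 0, 0], [0.4, 0, 0, 0.014, 0, 0, 0], [0.4, 0, 0, 0.007, 0, 0, 0], [0.4, 0, 0, 0.003, 0, 0, 0], [0.4, 0, 0, 0, 0, 0, 0], [0.4, 0, 0, 0, 0, 0, 0], [0.3, 0, 0, 0, 0, 0, 0], [0.2, 0, 0, 0, 0, 0, 0], [0.15, 0, 0, 0, 0, 0, 0], [0.1, 0, 0, 0, 0, 0, 0], [0.05, 0, 0, 0, 0, 0, 0], [0.05, 0, 0, 0, 0, 0, 0], [0.05, 0, 0, 0, 0, 0, 0]], "newtons": 10}}

```text
time_s: 24.05
tcp_pos: [0.5107, 0.0925, 0.205]
eef_rot: [-180.0, 0.0, 173.2]
contact_force: [-2.2, -1.5, 4.1]
gripper_width: 0.0111
gripper_force: 10.0
```

```bash
python3 - <<'E'
from look import *
# per-2deg increments of the pin about hinge, index 49 -> 29
p=lambda a:173.6*np.array([-np.cos(np.radians(a+18.12)),np.sin(np.radians(a+18.12))])
for b in range(49,27,-2): print(b,(p(b-2)-p(b)).round(2))
E
```

```text
t 24.05 ang 31.59 F [-2.2 -1.5  4.1] w 0.0111 tcp [0.5107 0.0925 0.205 ]
49 [-5.54 -2.45]
47 [-5.45 -2.64]
45 [-5.36 -2.83]
43 [-5.25 -3.02]
41 [-5.15 -3.2 ]
39 [-5.03 -3.38]
37 [-4.91 -3.55]
35 [-4.78 -3.72]
33 [-4.65 -3.89]
31 [-4.51 -4.05]
29 [-4.37 -4.2 ]
```

Request:
{"api": "apply_moves", "payload": {"targets": [[0.05, 0, -0.0014, 0.0006, 0, 0, 0], [0.05, 0, -0.0014, 0.0006, 0, 0, 0], [0.05, 0, -0.0014, 0.0006, 0, 0, 0], [0.05, 0, -0.0014, 0.0006, 0, 0, 0], [0.05, 0, -0.0014, 0.0007, 0, 0, 0], [0.05, 0, -0.0014, 0.0007, 0, 0, 0], [0.05, 0, -0.0013, 0.0006, 0, 0, 0], [0.05, 0, -0.0014, 0.0007, 0, 0, 0], [0.05, 0, -0.0013, 0.0007, 0, 0, 0], [0.05, 0, -0.0014, 0.0007, 0, 0, 0], [0.05, 0, -0.0013, 0.0007, 0, 0, 0], [0.05, 0, -0.0014, 0.0007, 0, 0, 0], [0.05, 0, -0.0013, 0.0007, 0, 0, 0], [0.05, 0, -0.0013, 0.0008, 0, 0, 0], [0.05, 0, -0.0013, 0.0007, 0, 0, 0], [0.05, 0, -0.0013, 0.0008, 0, 0, 0], [0.05, 0, -0.0013, 0.0008, 0, 0, 0], [0.05, 0, -0.0013, 0.0008, 0, 0, 0], [0.05, 0, -0.0013, 0.0008, 0, 0, 0], [0.05, 0, -0.0013, 0.0008, 0, 0, 0]]}}

```text
time_s: 25.72
tcp_pos: [0.5074, 0.0659, 0.1903]
eef_rot: [180.0, 0.0, 173.2]
contact_force: [0.4, 0.7, 2.4]
gripper_width: 0.0114
gripper_force: 10.0
```

```bash
cat > idx.py <<'E'
from h import *
s=get_state();P=s['tcp_pos']-[.5072,.1595,.046]  # pin taken 6 mm below TCP
Y=P[0]*.119+P[1]*.9929; F=s['contact_force'];fy=F[0]*.119+F[1]*.9929
th=np.arctan2(P[2],-Y); print('t',s['time_s'],'idx %.2f r %.1f'%(np.degrees(th)-18.12,np.hypot(Y,P[2])*1e3),'F',F.round(2),'w',round(s['gripper_width'],4),'resist tang %.2f rad %.2f'%(fy*np.sin(th)+F[2]*np.cos(th),-fy*np.cos(th)+F[2]*np.sin(th)))
E
python3 idx.py
```

```text
t 25.7167 idx 39.11 r 171.6 F [0.44 0.72 2.37] w 0.0114 resist tang 1.93 rad 1.58
```

Request:
{"api": "apply_moves", "payload": {"targets": [[0.05, 0, -0.0013, 0.0008, 0, 0, 0], [0.05, 0, -0.0012, 0.0009, 0, 0, 0], [0.05, 0, -0.0013, 0.0008, 0, 0, 0], [0.05, 0, -0.0012, 0.0009, 0, 0, 0], [0.05, 0, -0.0012, 0.0009, 0, 0, 0], [0.05, 0, -0.0012, 0.0009, 0, 0, 0], [0.05, 0, -0.0012, 0.0009, 0, 0, 0], [0.05, 0, -0.0012, 0.0009, 0, 0, 0], [0.05, 0, -0.0012, 0.0009, 0, 0, 0], [0.05, 0, -0.0012, 0.0009, 0, 0, 0], [0.05, 0, -0.0012, 0.0009, 0, 0, 0], [0.05, 0, -0.0012, 0.0009, 0, 0, 0], [0.05, 0, -0.0006, 0.0005, 0, 0, 0], [0.05, 0, -0.0006, 0.0005, 0, 0, 0]]}}

```text
time_s: 26.88
tcp_pos: [0.5055, 0.0501, 0.1788]
eef_rot: [180.0, -0.0, 173.2]
contact_force: [0.1, 1.8, 1.1]
gripper_width: 0.0116
gripper_force: 10.0
```

```bash
python3 idx.py
```

```text
t 26.8833 idx 32.56 r 171.7 F [0.14 1.79 1.08] w 0.0116 resist tang 2.07 rad -0.30
```

Request:
{"api": "apply_moves", "payload": {"targets": [[0.05, 0, -0.00023, 0.0002, 0, 0, 0], [0.05, 0, -0.00023, 0.0002, 0, 0, 0], [0.05, 0, -0.00023, 0.0002, 0, 0, 0], [0.05, 0, -0.00023, 0.0002, 0, 0, 0], [0.05, 0, -0.00023, 0.0002, 0, 0, 0], [0.05, 0, -0.00023, 0.0002, 0, 0, 0], [0.05, 0, -0.00023, 0.0002, 0, 0, 0], [0.05, 0, -0.00023, 0.0002, 0, 0, 0], [0.05, 0, -0.00023, 0.0002, 0, 0, 0], [0.05, 0, -0.00023, 0.0002, 0, 0, 0], [0.05, 0, -0.00023, 0.0002, 0, 0, 0], [0.05, 0, -0.00023, 0.0002, 0, 0, 0], [0.05, 0, -0.00023, 0.0002, 0, 0, 0], [0.05, 0, -0.00023, 0.0002, 0, 0, 0], [0.05, 0, -0.00023, 0.0002, 0, 0, 0], [0.05, 0, -0.00023, 0.0002, 0, 0, 0]]}}

```text
time_s: 28.22
tcp_pos: [0.505, 0.0465, 0.1756]
eef_rot: [-180.0, -0.0, 173.2]
contact_force: [0.3, 1.3, 2.2]
gripper_width: 0.0114
gripper_force: 10.0
```

```bash
python3 idx.py
```

```text
t 28.2167 idx 30.95 r 171.6 F [0.26 1.28 2.21] w 0.0114 resist tang 2.43 rad 0.82
```

Request:
{"api": "apply_moves", "payload": {"targets": [[0.05, 0, -0.00011, 0.0001, 0, 0, 0], [0.05, 0, -0.00011, 0.0001, 0, 0, 0], [0.05, 0, -0.00011, 0.0001, 0, 0, 0], [0.05, 0, -0.00011, 0.0001, 0, 0, 0], [0.05, 0, -0.00011, 0.0001, 0, 0, 0], [0.05, 0, -0.00011, 0.0001, 0, 0, 0], [0.05, 0, -0.00011, 0.0001, 0, 0, 0], [0.05, 0, -0.00011, 0.0001, 0, 0, 0], [0.05, 0, -0.00011, 0.0001, 0, 0, 0], [0.05, 0, -0.00011, 0.0001, 0, 0, 0]]}}

```text
time_s: 29.05
tcp_pos: [0.5049, 0.0455, 0.1746]
eef_rot: [-180.0, -0.0, 173.2]
contact_force: [-0.9, 0.3, 1.8]
gripper_width: 0.0115
gripper_force: 10.0
```

```bash
python3 idx.py
```

```text
t 29.05 idx 30.46 r 171.6 F [-0.91  0.35  1.83] w 0.0115 resist tang 1.39 rad 1.22
```

Request:
{"api": "apply_moves", "payload": {"targets": [[0.05, 0, -0.00011, 0.0001, 0, 0, 0], [0.05, 0, -0.00011, 0.0001, 0, 0, 0], [0.05, 0, -0.00011, 0.0001, 0, 0, 0], [0.05, 0, -0.00011, 0.0001, 0, 0, 0], [0.05, 0, -0.00011, 0.0001, 0, 0, 0], [0.05, 0, -0.00011, 0.0001, 0, 0, 0], [0.05, 0, -0.00011, 0.0001, 0, 0, 0], [0.05, 0, -0.00011, 0.0001, 0, 0, 0], [0.05, 0, -0.00011, 0.0001, 0, 0, 0], [0.05, 0, -0.00011, 0.0001, 0, 0, 0]]}}

```text
time_s: 29.88
tcp_pos: [0.5048, 0.0444, 0.1736]
eef_rot: [-180.0, -0.0, 173.2]
contact_force: [-0.0, -0.0, 2.2]
gripper_width: 0.0109
gripper_force: 10.0
```

```bash
python3 idx.py
```

```text
t 29.8833 idx 29.97 r 171.5 F [-0.   -0.02  2.21] w 0.0109 resist tang 1.47 rad 1.66
```

Request:
{"api": "apply_moves", "payload": {"targets": [[0.05, 0, -0.0001, 9e-05, 0, 0, 0], [0.05, 0, -0.0001, 9e-05, 0, 0, 0], [0.05, 0, -0.0001, 9e-05, 0, 0, 0], [0.05, 0, -0.0001, 9e-05, 0, 0, 0], [0.05, 0, -0.0001, 9e-05, 0, 0, 0], [0.05, 0, -0.0001, 9e-05, 0, 0, 0], [0.05, 0, -0.0001, 9e-05, 0, 0, 0]]}}

```text
time_s: 30.47
tcp_pos: [0.5047, 0.0437, 0.173]
eef_rot: [180.0, 0.0, 173.2]
contact_force: [-0.0, -0.7, 2.4]
gripper_width: 0.0113
gripper_force: 10.0
```

```bash
python3 idx.py
```

```text
t 30.4667 idx 29.66 r 171.5 F [-0.02 -0.68  2.45] w 0.0113 resist tang 1.14 rad 2.27
```

Request:
{"api": "apply_moves", "payload": {"targets": [[0.05, 0, -0.0001, 9e-05, 0, 0, 0], [0.05, 0, -0.0001, 9e-05, 0, 0, 0], [0.05, 0, -0.0001, 9e-05, 0, 0, 0], [0.05, 0, -0.0001, 9e-05, 0, 0, 0], [0.05, 0, -0.0001, 9e-05, 0, 0, 0], [0.05, 0, -0.0001, 9e-05, 0, 0, 0]]}}

```text
time_s: 30.97
tcp_pos: [0.5046, 0.0431, 0.1725]
eef_rot: [180.0, 0.0, 173.2]
contact_force: [-0.3, 1.2, 2.6]
gripper_width: 0.0116
gripper_force: 10.0
```

```bash
python3 idx.py
```

```text
t 30.9667 idx 29.39 r 171.5 F [-0.26  1.18  2.6 ] w 0.0116 resist tang 2.59 rad 1.14
```

Request:
{"api": "apply_moves", "payload": {"targets": [[0.05, 0, -0.0001, 9e-05, 0, 0, 0], [0.05, 0, -0.0001, 9e-05, 0, 0, 0], [0.05, 0, -0.0001, 9e-05, 0, 0, 0]]}}

```text
time_s: 31.22
tcp_pos: [0.5046, 0.0428, 0.1722]
eef_rot: [180.0, -0.0, 173.2]
contact_force: [-0.0, 1.4, 1.4]
gripper_width: 0.0113
gripper_force: 10.0
```

```bash
python3 idx.py
```

```text
t 31.2167 idx 29.25 r 171.5 F [-0.01  1.44  1.45] w 0.0113 resist tang 2.03 rad 0.09
```

Request:
{"api": "apply_moves", "payload": {"targets": [[0.05, 0, -0.0001, 9e-05, 0, 0, 0], [0.05, 0, -0.0001, 9e-05, 0, 0, 0], [0.05, 0, -0.0001, 9e-05, 0, 0, 0], [0.05, 0, -0.0001, 9e-05, 0, 0, 0], [0.05, 0, -0.0001, 9e-05, 0, 0, 0]]}}

```text
time_s: 31.63
tcp_pos: [0.5045, 0.0423, 0.1717]
eef_rot: [180.0, -0.0, 173.2]
contact_force: [-0.4, 0.8, 1.5]
gripper_width: 0.0112
gripper_force: 10.0
```

```bash
python3 idx.py
```

```text
t 31.6333 idx 29.02 r 171.5 F [-0.38  0.84  1.54] w 0.0112 resist tang 1.63 rad 0.59
```

Request:
{"api": "apply_moves", "payload": {"targets": [[0.05, 0, -0.0001, 9e-05, 0, 0, 0], [0.05, 0, -0.0001, 9e-05, 0, 0, 0], [0.05, 0, -0.0001, 9e-05, 0, 0, 0], [0.05, 0, -0.0001, 9e-05, 0, 0, 0], [0.05, 0, -0.0001, 9e-05, 0, 0, 0]]}}

```text
time_s: 32.05
tcp_pos: [0.5045, 0.0419, 0.1713]
eef_rot: [180.0, 0.0, 173.2]
contact_force: [-0.2, 0.6, 1.0]
gripper_width: 0.0114
gripper_force: 10.0
```

```bash
python3 idx.py
```

```text
t 32.05 idx 28.81 r 171.5 F [-0.23  0.65  0.96] w 0.0114 resist tang 1.11 rad 0.28
```

Request:
{"api": "apply_moves", "payload": {"targets": [[0.05, 0, -0.0001, 0.0001, 0, 0, 0], [0.05, 0, -0.0001, 0.0001, 0, 0, 0], [0.05, 0, -0.0001, 0.0001, 0, 0, 0], [0.05, 0, -0.0001, 0.0001, 0, 0, 0]]}}

```text
time_s: 32.38
tcp_pos: [0.5044, 0.0414, 0.1709]
eef_rot: [180.0, -0.0, 173.2]
contact_force: [-0.6, 1.3, 0.8]
gripper_width: 0.0117
gripper_force: 10.0
```

```bash
python3 idx.py
```

```text
t 32.3833 idx 28.61 r 171.5 F [-0.6   1.3   0.82] w 0.0117 resist tang 1.44 rad -0.24
```

Request:
{"api": "apply_moves", "payload": {"targets": [[0.05, 0, -0.0001, 0.0001, 0, 0, 0], [0.05, 0, -0.0001, 0.0001, 0, 0, 0], [0.05, 0, -0.0001, 0.0001, 0, 0, 0], [0.05, 0, -0.0001, 0.0001, 0, 0, 0]]}}

```text
time_s: 32.72
tcp_pos: [0.5044, 0.041, 0.1705]
eef_rot: [180.0, -0.0, 173.2]
contact_force: [-1.8, 1.0, 0.4]
gripper_width: 0.0117
gripper_force: 10.0
```

```bash
python3 idx.py
```

```text
t 32.7167 idx 28.42 r 171.5 F [-1.79  1.01  0.36] w 0.0117 resist tang 0.82 rad -0.28
```

Request:
{"api": "apply_moves", "payload": {"targets": [[0.05, 0, -0.0001, 0.0001, 0, 0, 0], [0.05, 0, -0.0001, 0.0001, 0, 0, 0], [0.05, 0, -0.0001, 0.0001, 0, 0, 0], [0.05, 0, -0.0001, 0.0001, 0, 0, 0]]}}

```text
time_s: 33.05
tcp_pos: [0.5043, 0.0406, 0.1701]
eef_rot: [-180.0, 0.0, 173.2]
contact_force: [0.3, 1.3, 1.0]
gripper_width: 0.0112
gripper_force: 10.0
```

```bash
python3 idx.py; python3 - <<'E'
from look import *
# refit hinge from pinch data: plane tilt from side camera / wrist depth, in the current pose
for n in('side','wrist'):
    c=shot(n,'z_'+n)
    for A in (27.5,28.5,29.5):
        q,u,v=planepts(c,np.radians(A)); m=(q[:,0]>-40)&(q[:,0]<30)&(q[:,1]>-212)&(q[:,1]<-125)&(abs(q[:,2]-6)<7); k=q[m]
        if m.sum()>30:
            p=np.polyfit(k[:,1],k[:,2],1); r=k[:,2]-np.polyval(p,k[:,1]); k=k[abs(r)<2]; p=np.polyfit(k[:,1],k[:,2],1); print(n,A,len(k),k[:,1].min().round(),k[:,1].max().round(),'fit ang %.2f'%(A-np.degrees(np.arctan(p[0]))),'z0 %.1f'%p[1])
E
```

```text
t 33.05 idx 28.23 r 171.6 F [0.33 1.29 0.96] w 0.0112 resist tang 1.62 rad -0.22
t 33.05 ang 22.97 F [0.3 1.3 1. ] w 0.0112 tcp [0.5043 0.0406 0.1701]
wrist 27.5 8616 -212.0 -125.0 fit ang 28.15 z0 7.5
wrist 28.5 8609 -212.0 -125.0 fit ang 28.15 z0 7.5
wrist 29.5 8603 -212.0 -125.0 fit ang 28.15 z0 7.5
```

Request:
{"api": "apply_moves", "payload": {"targets": [[0.05, 0, -0.0001, 0.0001, 0, 0, 0], [0.05, 0, -0.0001, 0.0001, 0, 0, 0], [0.05, 0, -0.0001, 0.0001, 0, 0, 0], [0.05, 0, -0.0001, 0.0001, 0, 0, 0]]}}

```text
time_s: 33.48
tcp_pos: [0.5043, 0.0402, 0.1697]
eef_rot: [-180.0, -0.0, 173.2]
contact_force: [-0.8, 0.9, 0.6]
gripper_width: 0.0113
gripper_force: 10.0
```

```bash
python3 idx.py
```

```text
t 33.4833 idx 28.04 r 171.5 F [-0.83  0.92  0.64] w 0.0113 resist tang 1.03 rad -0.10
```

Request:
{"api": "apply_moves", "payload": {"targets": [[0.05, 0, -0.0001, 0.0001, 0, 0, 0], [0.05, 0, -0.0001, 0.0001, 0, 0, 0], [0.05, 0, -0.0001, 0.0001, 0, 0, 0], [0.05, 0, -0.0001, 0.0001, 0, 0, 0]]}}

```text
time_s: 33.82
tcp_pos: [0.5042, 0.0398, 0.1693]
eef_rot: [-180.0, -0.0, 173.2]
contact_force: [-0.7, 0.7, 1.8]
gripper_width: 0.0116
gripper_force: 10.0
```

```bash
python3 idx.py
```

```text
t 33.8167 idx 27.85 r 171.5 F [-0.67  0.71  1.82] w 0.0116 resist tang 1.72 rad 0.88
```

Request:
{"api": "apply_moves", "payload": {"targets": [[0.05, 0, -0.0001, 0.0001, 0, 0, 0], [0.05, 0, -0.0001, 0.0001, 0, 0, 0], [0.05, 0, -0.0001, 0.0001, 0, 0, 0], [0.05, 0, -0.0001, 0.0001, 0, 0, 0]]}}

```text
time_s: 34.15
tcp_pos: [0.5042, 0.0394, 0.1689]
eef_rot: [-180.0, -0.0, 173.2]
contact_force: [-0.7, 1.4, 1.6]
gripper_width: 0.0112
gripper_force: 10.0
```

```bash
python3 idx.py
```

```text
t 34.15 idx 27.66 r 171.5 F [-0.71  1.45  1.6 ] w 0.0112 resist tang 2.08 rad 0.20
```

Request:
{"api": "apply_moves", "payload": {"targets": [[0.05, 0, -0.0001, 0.0001, 0, 0, 0], [0.05, 0, -0.0001, 0.0001, 0, 0, 0], [0.05, 0, -0.0001, 0.0001, 0, 0, 0], [0.05, 0, -0.0001, 0.0001, 0, 0, 0]]}}

```text
time_s: 34.48
tcp_pos: [0.5041, 0.039, 0.1685]
eef_rot: [180.0, -0.0, 173.2]
contact_force: [-1.1, 1.3, 0.8]
gripper_width: 0.0114
gripper_force: 10.0
```

```bash
python3 idx.py; python3 - <<'E'
from look import *
# arm line and plane side by side from wrist depth: index arm at x~58 (in front of scale), lug region
c=shot('wrist','z3'); q,u,v=planepts(c,np.radians(28.15))
for x0,x1 in((45,50),(50,54),(54,58),(58,63)):
    m=(q[:,0]>x0)&(q[:,0]<x1)&(abs(q[:,2]-15)<40); print(x0,m.sum(), [ (int(y),np.round(np.percentile(q[m&(abs(q[:,1]-y)<3),2],[10,50,90]),1).tolist()) for y in range(-200,-20,12) if (m&(abs(q[:,1]-y)<3)).sum()>3])
cv2.imwrite('pics/z3c.png',cv2.resize(c['frame'][90:330,100:420,::-1],None,fx=2.4,fy=2.4,interpolation=cv2.INTER_CUBIC))
E
```

```text
t 34.4833 idx 27.48 r 171.5 F [-1.07  1.34  0.8 ] w 0.0114 resist tang 1.42 rad -0.27
t 34.4833 ang 22.59 F [-1.1  1.3  0.8] w 0.0114 tcp [0.5041 0.039  0.1685]
45 413 []
50 74 []
54 153 [(-152, [14.9, 17.5, 18.7]), (-140, [20.6, 22.1, 22.5])]
58 35 [(-140, [22.1, 22.8, 23.2])]
```

View pics/z3c.png

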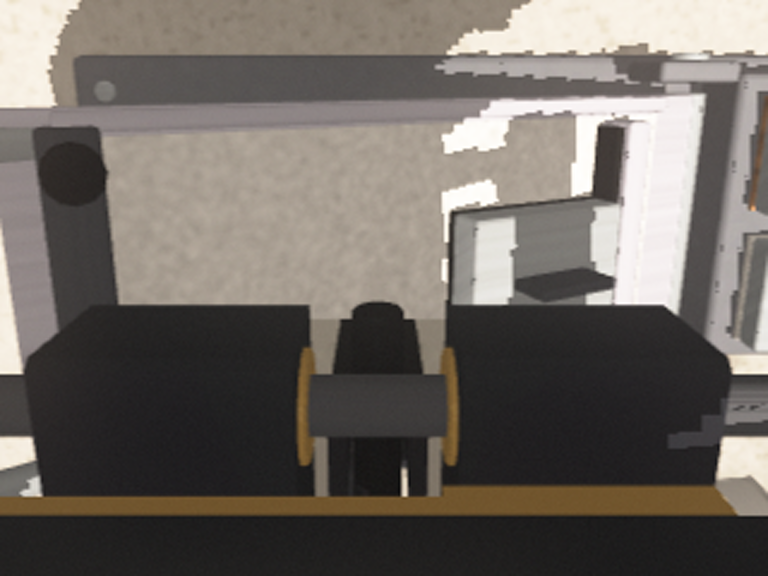

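Wrist view: the pin is pinched between the pads (tip at about crop (378,310)), the sled is at its stop, and nothing else is disturbed. Next I'll measure the pin's height above the paper face.

Request:
{"api": "apply_moves", "payload": {"targets": [[0.05, 0, -0.0001, 0.0001, 0, 0, 0], [0.05, 0, -0.0001, 0.0001, 0, 0, 0], [0.05, 0, -0.0001, 0.0001, 0, 0, 0]]}}

```text
time_s: 34.78
tcp_pos: [0.5041, 0.0387, 0.1682]
eef_rot: [-180.0, -0.0, 173.2]
contact_force: [-1.0, 1.2, 1.0]
gripper_width: 0.0117
gripper_force: 10.0
```

```bash
python3 idx.py; python3 - <<'E'
from look import *
def fit(c):
    q,u,v=planepts(c,np.radians(28.15)); m=(q[:,0]>-40)&(q[:,0]<30)&(q[:,1]>-212)&(q[:,1]<-125)&(abs(q[:,2]-6)<7); k=q[m]
    p=np.polyfit(k[:,1],k[:,2],1); k=k[abs(k[:,2]-np.polyval(p,k[:,1]))<2]; p=np.polyfit(k[:,1],k[:,2],1); return q,u,v,28.15-np.degrees(np.arctan(p[0])),p
for c in (dict(np.load('pics/z_wrist.npz')),dict(np.load('pics/z3.npz')),shot('wrist','z4')):
    q,u,v,ang,p=fit(c)
    m=(u>=246)&(u<=268)&(v>=217)&(v<=222)&(q[:,2]>35)&(q[:,2]<75)
    k=q[m]; print('ang %.2f'%ang,m.sum(),'pin top above face',(np.percentile(k[:,2]-np.polyval(p,k[:,1]),[50,80,95])).round(1),'y',np.median(k[:,1]).round(1))
E
```

```text
t 34.7833 idx 27.34 r 171.5 F [-0.96  1.2   1.02] w 0.0117 resist tang 1.48 rad -0.03
t 34.7833 ang 22.51 F [-1.   1.2  1. ] w 0.0117 tcp [0.5041 0.0387 0.1682]
ang 28.15 126 pin top above face [50.3 52.5 53.5] y -164.5
ang 28.15 126 pin top above face [47.7 50.3 51.5] y -165.2
ang 28.13 125 pin top above face [47.7 49.8 51.1] y -165.3
```

Request:
{"api": "apply_moves", "payload": {"targets": [[0.05, 0, -0.0001, 0.0001, 0, 0, 0], [0.05, 0, -0.0001, 0.0001, 0, 0, 0], [0.05, 0, -0.0001, 0.0001, 0, 0, 0], [0.05, 0, -0.0001, 0.0001, 0, 0, 0]]}}

```text
time_s: 35.17
tcp_pos: [0.5042, 0.0386, 0.1681]
eef_rot: [180.0, 0.0, 173.2]
contact_force: [-2.3, 3.7, 5.3]
gripper_width: 0.0118
gripper_force: 10.0
```

```bash
python3 idx.py
```

```text
t 35.1667 idx 27.27 r 171.5 F [-2.28  3.66  5.28] w 0.0118 resist tang 6.10 rad 1.40
```

Contact felt: resistance rose from about 1.5 to 6 N, so roughly 4.5 N at the foot. I'll hold one row, then let go.

Request:
{"api": "apply_moves", "payload": {"targets": [[0.05, 0, 0, 0, 0, 0, 0]]}}

```text
time_s: 35.25
tcp_pos: [0.5041, 0.0386, 0.168]
eef_rot: [180.0, 0.0, 173.2]
contact_force: [-2.9, 3.1, 4.2]
gripper_width: 0.0114
gripper_force: 10.0
```

```bash
python3 idx.py
```

```text
t 35.25 idx 27.26 r 171.4 F [-2.91  3.09  4.17] w 0.0114 resist tang 4.87 rad 1.05
```

Request:
{"api": "apply_moves", "payload": {"targets": [[0.15, 0, 0, 0, 0, 0, 0], [0.2, 0, 0, 0, 0, 0, 0], [0.3, 0, 0, 0, 0, 0, 0], [0.3, 0, 0, 0, 0, 0, 0], [0.3, 0, 0, 0, 0, 0, 0], [0.3, 0, 0, -0.005, 0, 0, 0], [0.3, 0, 0, -0.01, 0, 0, 0], [0.3, 0, 0, -0.02, 0, 0, 0], [0.3, 0, 0, -0.03, 0, 0, 0], [0.3, 0, 0, -0.03, 0, 0, 0], [0.3, 0, 0, -0.02, 0, 0, 0], [0.3, 0, 0, -0.01, 0, 0, 0], [0.3, 0, 0, 0, 0, 0, 0], [0.3, 0, 0, 0, 0, 0, 0]]}}

```text
time_s: 36.42
tcp_pos: [0.5039, 0.0384, 0.293]
eef_rot: [180.0, 0.0, 173.2]
contact_force: [-0.7, -0.2, 0.2]
gripper_width: 0.0259
gripper_force: 0.0
```

```bash
python3 - <<'E'
from look import *
c=shot('wrist','end'); q,u,v=planepts(c,np.radians(28.15)); m=(q[:,0]>-40)&(q[:,0]<30)&(q[:,1]>-212)&(q[:,1]<-125)&(abs(q[:,2]-6)<7); k=q[m]
p=np.polyfit(k[:,1],k[:,2],1); k=k[abs(k[:,2]-np.polyval(p,k[:,1]))<2]; p=np.polyfit(k[:,1],k[:,2],1); print('ang %.2f'%(28.15-np.degrees(np.arctan(p[0]))))
m=(q[:,0]>-5)&(q[:,0]<20)&(abs(q[:,1]+165)<15)&(q[:,2]>35)&(q[:,2]<75); k=q[m]; print(m.sum(),'pin top above face',(np.percentile(k[:,2]-np.polyval(p,k[:,1]),[50,80,95])).round(1)); sled(c,np.radians(28.15))
E
```

```text
Traceback (most recent call last):
  File "look.py", line 4, in <module>
    a=brentq(lambda t:270*np.sin(t)+18*np.cos(t)-18-h,-.1,1) if h<230 else 0
      ~~~~~~^^^^^^^^^^^^^^^^^^^^^^^^^^^^^^^^^^^^^^^^^^^^^^^^
ValueError: f(a) and f(b) must have different signs
```

```bash
sed -i 's/h<230/h<200/' look.py; python3 - <<'E'
from look import *
c=shot('wrist','end'); q,u,v=planepts(c,np.radians(28.15)); m=(q[:,0]>-40)&(q[:,0]<30)&(q[:,1]>-212)&(q[:,1]<-125)&(abs(q[:,2]-6)<7); k=q[m]
p=np.polyfit(k[:,1],k[:,2],1); k=k[abs(k[:,2]-np.polyval(p,k[:,1]))<2]; p=np.polyfit(k[:,1],k[:,2],1); print('ang %.2f'%(28.15-np.degrees(np.arctan(p[0]))))
m=(q[:,0]>-5)&(q[:,0]<20)&(abs(q[:,1]+165)<15)&(q[:,2]>35)&(q[:,2]<75); k=q[m]; print(m.sum(),'pin top above face',(np.percentile(k[:,2]-np.polyval(p,k[:,1]),[50,80,95])).round(1)); sled(c,np.radians(28.15))
E
```

```text
t 36.4167 ang 0.00 F [-0.7 -0.2  0.2] w 0.0259 tcp [0.5039 0.0384 0.293 ]
ang 28.14
299 pin top above face [50.4 51.3 52.1]
face z 7.4 4778
face hist [779 723 680 632 409 518 417 175 171 164 108   2]
sled z hist [  0   0   0   0   0   0 278 334 273 266 288  70]
```

```bash
python3 -c "
from plant import close_job
print(close_job())"
```

```text
the job is handed in; nothing more can be done
None
```

The job is handed in, with no verdict returned: the sled slipped to its stop at about 28° of plane angle, the plane was let go there, and the index arm's foot was left resting on the lug after bearing on it with roughly 3–4.5 N.

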